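# Change the moulds in the setting press

## Robot

A 7-joint arm with a two-finger parallel gripper is mounted at the origin on a cart in front of the work surface, level with it; the furniture and walls round the work are solid. World frame = base frame: x ahead of the robot, y to its left, z up, the work surface at z = 0. Lengths are in m, angles in rad, forces in N, time in s.
With the tool pointing down it reaches from about 0.4 to 0.85 m from the base axis. Payload 10.4 kg.
Tool frame: the origin (TCP) lies midway between the tips of the shut fingers; the grasp point (between the pads) lies 19 mm behind it; x points along the fingers, z is the direction in which the jaws open and shut, and the axes are right-handed (so a half turn about x gives the same grasp; the last joint's range is limited). The gripper opens to 87 mm and grips with 3 to 60 N. Pads are 19 mm wide; open, the fingers measure 117 mm over their backs; the gripper's body (75 mm by 190 mm) begins 51 mm behind the grasp point.
Start: joints at [-1.14, 0.332, -0.065, 1.46, 0.022, 1.35, -0.088], TCP at [0.274, 0.562, 0.223] pointing down, gripper open.
Joint ranges: [-2.6, 2.6], [-0.5, 2.12], [-1.47, 1.34], [0.16, 2.42], [-1.27, 4.41], [0.06, 2.06], [-2.6, 2.6]. Speed limits (rad/s): [2.22, 2.22, 2.79, 2.79, 3.14, 3.14, 3.14].

## Interface

Orientations are given as a unit quaternion [x, y, z, w].
In Python, from bench import read_state, camera, camera_params, close_job gives the robot as it stands.
- The arm moves only by the tool arm_command, never from a script. Its argument "targets" is a list of rows, each a list of 7 numbers: the closure in counts, from 0 (fully open) to 255 (shut), then the shift along the tool's x, y, z in mm, then the turn, a rotation vector about the tool's x, y, z in rad. A call has 1 to 10 rows; each row is the pose to reach, as a shift and turn from the pose commanded when the call began, along the tool's axes at that moment; what a row does not reach only later rows make up. A row lasts 1/10 s, in which the tool goes at most 50 mm and 8.59 degrees, less where a joint would pass 70% of its speed; a pose out of reach is approached as far as the arm can. A call with a gripper value outside its range is refused whole. The fingers move at their own pace and stop on an object; "newtons" is the grip in N (left out, the last holds). Time passes only in rows, so rows that repeat a pose let the fingers close. It gives the time, the measured TCP pose, the force and the opening at its end, in the units of the state.
- read_state(): the state, without advancing time (a new reading comes with each control period).
- camera(name): name is "scene" or "side" or "wrist"; returns the picture (420x560x3 uint8, red, green, blue); there is no depth.
- camera_params(name): a dict with "intrinsics" (3x3 intrinsics, pixels), "xyz" and "orientation" of the camera in the world; the wrist camera has in their place "mount" (4x4, takes a point from camera to tool coordinates, whose origin is the TCP and whose axes are the tool frame's). Camera axes: x right, y down, z forward; pixel columns grow to the right and rows downward; lengths in m; the calibration is good to about 2 mm. A picture is of the moment at which its call begins: read the wrist's pose just before it. camera_params takes no time and is no camera call.
- close_job(): hands the job in, once; it reports no verdict.
The state is a dict: "time": time; "joint_positions": joint angles; "joint_vel": joint speeds; "joint_torque": joint torques, N m; "ee_pos": TCP position; "eef_rot": TCP orientation; "ft_force": force on the tool from outside, world axes, zero at the start; "torque": the same for the moment, N m; "width": finger opening in m.
Only numpy, scipy, OpenCV 4.12 (cv2) and the standard library are available. Lean on these libraries where they do the work, as an engineer would, in place of code of your own. Each camera call takes 0.05 s, during which the arm holds its last target.

## Task

Change the chocolate moulds in the setting press: first swing its lever fully up, then draw out the mould that has set and lay it flat on the middle of the wooden board, and slide every waiting mould under the head, one to a lane, front end first until it is fully home against the backstop. When all are in, swing the lever fully down so that the bar holds them.

Things in the scene. Friction and masses are not known exactly. Their poses are not given: they have to be found in the camera images.
- press: three-lane setting press fixed to the table. Origin on the table in the middle of the lanes; x runs along them from the open mouths (robot side) to the backstop, whose face is at x = 100 mm; y to the left lane. Lanes 53 mm wide (moulds 48), at y = +64, 0, -64 mm, floor = table top; between and beside them 11 mm wide, 14 mm high rails with round noses, x = -30 to 100 mm
- head (a point): middle of the lower front edge of the press's grey head beam (press frame x = 30, y = 0, z = 78 mm; axes as the press). The beam spans the lanes from x = 30 to 94 mm, z = 78 to 128 mm, between columns at y = +-105 to 119 mm; black cam housing on its left to y = 145, z = 134 mm
- bar (a point): middle of the underside of the spring bar under the head (x = 42 to 82 mm in the press frame, across all lanes). About 17 mm above the table with the lever fully down (then it rests on 20 mm high moulds with about 4 N), 45 mm with the lever fully up
- home_left (a point): the point on the table in the left lane where a mould's origin lies when fully home, its front against the backstop (press frame x = 20 mm); axes as the press
- home_middle (a point): the point on the table in the middle lane where a mould's origin lies when fully home, its front against the backstop (press frame x = 20 mm); axes as the press
- home_right (a point): the point on the table in the right lane where a mould's origin lies when fully home, its front against the backstop (press frame x = 20 mm); axes as the press
- lever (a joint): the lever on the left of the head, rad: 0 = fully down (bar pressing), 1.6 = fully up (bar raised). It stays where it is left (friction, about 2 to 3 N at the knob).
- lever_knob (a point): centre of the black roller knob at the lever's end, 110 mm from the pivot: 26 mm across, 18 mm wide (press's y) between flat ends by which it can be pinched; it spins freely on its pin, so a gripper that holds it need not turn with the lever. At 0 the lever points to the press's -x, 0.3 rad below level; it swings up in the press's x-z plane to 1.3 rad above level
- lever_pivot (a point): the lever's pivot (axis along the press's y), at x = 45, y = 154, z = 110 mm in the press frame; axes as the press
- mould_a: closed chocolate-bar mould, grey plastic, 160 x 48 x 20 mm, 160 g, with an upright pull fin on top at its tail, 40 mm long (x), 14 mm thick (y), centred at x = -56 mm, from 20 to 58 mm height. Origin: centre of the underside; x points from tail to plain front end. One of the moulds waiting on the table; two or three of them are there.
- mould_b: closed chocolate-bar mould, grey plastic, 160 x 48 x 20 mm, 160 g, with an upright pull fin on top at its tail, 40 mm long (x), 14 mm thick (y), centred at x = -56 mm, from 20 to 58 mm height. Origin: centre of the underside; x points from tail to plain front end. One of the moulds waiting on the table; two or three of them are there.
- mould_c: closed chocolate-bar mould, grey plastic, 160 x 48 x 20 mm, 160 g, with an upright pull fin on top at its tail, 40 mm long (x), 14 mm thick (y), centred at x = -56 mm, from 20 to 58 mm height. Origin: centre of the underside; x points from tail to plain front end. One of the moulds waiting on the table; two or three of them are there.
- set_left: closed chocolate-bar mould, grey plastic, 160 x 48 x 20 mm, 160 g, with an upright pull fin on top at its tail, 40 mm long (x), 14 mm thick (y), centred at x = -56 mm, from 20 to 58 mm height. Origin: centre of the underside; x points from tail to plain front end. The mould that has set, at the start home in the left lane of the press; just one of the three set_ moulds is there.
- set_middle: closed chocolate-bar mould, grey plastic, 160 x 48 x 20 mm, 160 g, with an upright pull fin on top at its tail, 40 mm long (x), 14 mm thick (y), centred at x = -56 mm, from 20 to 58 mm height. Origin: centre of the underside; x points from tail to plain front end. The mould that has set, at the start home in the middle lane of the press; just one of the three set_ moulds is there.
- set_right: closed chocolate-bar mould, grey plastic, 160 x 48 x 20 mm, 160 g, with an upright pull fin on top at its tail, 40 mm long (x), 14 mm thick (y), centred at x = -56 mm, from 20 to 58 mm height. Origin: centre of the underside; x points from tail to plain front end. The mould that has set, at the start home in the right lane of the press; just one of the three set_ moulds is there.
- board: wooden board fixed to the table, 200 x 110 x 12 mm; origin at the centre of its underside, x along its length; the top is at 12 mm. Bystanders up to 80 mm high stand on the table in front of the press, nearer to the robot than 0.41 m, and round the edges of the work

How it is judged:
By the outcome, as a careful person would: the job done as asked, in the order asked, and still so for the second after the job is handed in, with the robot touching nothing.
Of set_left, set_middle, set_right only 1 to 1 are there at a start; the rules pass over those that are not, and their reading is None.
Of mould_a, mould_b, mould_c only 2 to 3 are there at a start; the rules pass over those that are not, and their reading is None.
At some moment in a run one of mould_a, mould_b, mould_c may be knocked a few centimetres aside while the robot is not near it.
Once in a run the grip may slacken for a moment while it holds something.
It also fails if it takes over 210 s, if anything falls off the work surface, if the arm or the gripper's body presses on something with over 40 N, if the wrist force passes 120 N, or if a joint passes its speed limit or range.

## Working session

There is one attempt and no reset: what is moved stays moved. The work goes in short steps, Python scripts to look and compute and a tool call to move; the robot and the scene stay as the last step left them, time stands still between calls to the robot, and variables do not carry over. Pictures are saved under pics/ and viewed, and the job is handed in when it is done.

Besides the shell and the picture viewer there is one more tool, called after "Request:" by a JSON object that holds its "op" and its "data", one argument or row to a line. arm_command: Moves the arm, as the interface text tells. Its arguments: {"type":"object","properties":{"targets":{"type":"array"},"newtons":{"type":"number"}},"required":["targets"]}

```bash
ls; mkdir -p pics; python3 - <<'E'
from bench import *
import cv2
print(read_state())
for n in ["scene","side","wrist"]:
    print(n,camera_params(n))
    cv2.imwrite(f"pics/{n}0.png",camera(n)[:,:,::-1])
E
```

```text
pics
{'time': 0.0, 'joint_positions': array([-1.13956854,  0.33286934, -0.0646788 ,  1.46097459,  0.02158678,
        1.34985695, -0.08854011]), 'joint_vel': array([ 0.00038171,  0.0004472 ,  0.00023324,  0.00117526,  0.00090883,
       -0.0028336 , -0.00012819]), 'joint_torque': array([-7.72876301e-04, -6.23262191e+01,  2.44138227e-02, -3.89900279e+01,
       -6.12884690e-02,  3.98069608e-02,  1.38224063e-04]), 'ee_pos': array([0.27384784, 0.56137944, 0.22173956]), 'eef_rot': array([-0.37496672,  0.60008838,  0.374402  ,  0.59926375]), 'ft_force': array([ 0.05243058, -0.23146655, -0.04653235]), 'torque': array([-0.0013785 , -0.00591538,  0.00085134]), 'width': 0.08712274384614938}
scene {'intrinsics': array([[459.42188713,   0.        , 285.02854981],
       [  0.        , 459.42188713, 211.60229545],
       [  0.        ,   0.        ,   1.        ]]), 'xyz': array([ 0.08443326, -0.56277903,  0.56786299]), 'orientation': array([ 0.82815399, -0.23371003,  0.13644625, -0.49083909])}
side {'intrinsics': array([[443.83351361,   0.        , 274.88663158],
       [  0.        , 443.83351361, 217.17384602],
       [  0.        ,   0.        ,   1.        ]]), 'xyz': array([ 0.35033482, -0.62892236,  0.42593092]), 'orientation': array([ 0.81745075, -0.10386693,  0.07211284, -0.56194811])}
wrist {'intrinsics': array([[299.57507836,   0.        , 280.1631445 ],
       [  0.        , 299.57507836, 210.15833248],
       [  0.        ,   0.        ,   1.        ]]), 'mount': array([[-6.13582611e-04, -3.01886958e-01,  9.53343531e-01,
        -1.62365697e-01],
       [ 6.18092192e-04, -9.53343643e-01, -3.01886595e-01,
         8.36831477e-02],
       [ 9.99999621e-01,  4.04021827e-04,  7.71549053e-04,
        -7.57171650e-04],
       [ 0.00000000e+00,  0.00000000e+00,  0.00000000e+00,
         1.00000000e+00]])}
```

View pics/scene0.png

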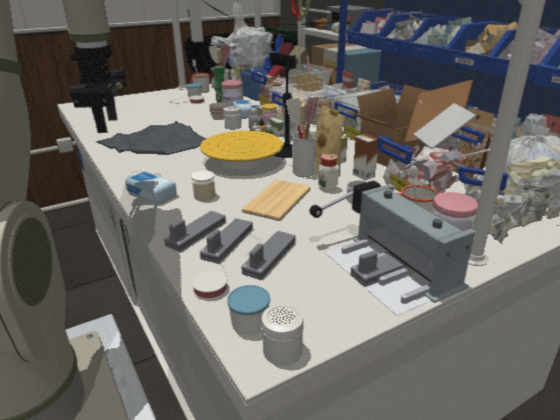

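View pics/side0.png

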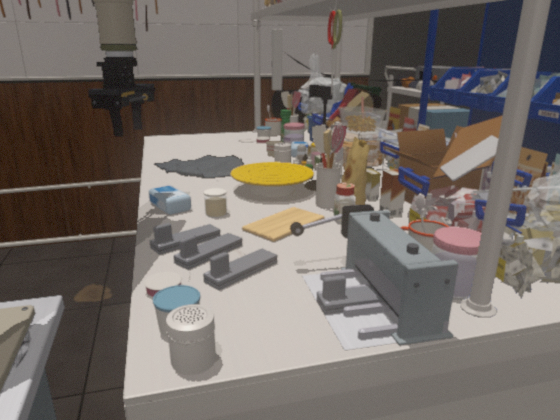

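View pics/wrist0.png

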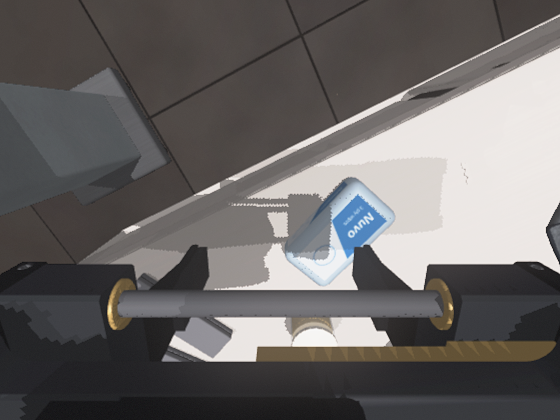

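```bash
cat > h.py <<'E'
import numpy as np, cv2
from scipy.spatial.transform import Rotation as R
from bench import *
def cam(n,st=None):
    p=camera_params(n);K=p["intrinsics"]
    if n=="wrist":
        st=st or read_state()
        T=np.eye(4);T[:3,:3]=R.from_quat(st["eef_rot"]).as_matrix();T[:3,3]=st["ee_pos"]
        M=T@p["mount"];return K,M[:3,:3],M[:3,3]
    return K,R.from_quat(p["orientation"]).as_matrix(),p["xyz"]
def ray(n,uv,st=None):
    K,Rm,t=cam(n,st);d=Rm@np.linalg.inv(K)@np.array([uv[0],uv[1],1.]);return t,d/np.linalg.norm(d)
def onplane(n,uv,z,st=None):
    t,d=ray(n,uv,st);return t+d*(z-t[2])/d[2]
def proj(n,P,st=None):
    K,Rm,t=cam(n,st);q=(np.atleast_2d(P)-t)@Rm@K.T;return q[:,:2]/q[:,2:]
def tri(rs):
    A=np.zeros((3,3));b=np.zeros(3)
    for t,d in rs:
        M=np.eye(3)-np.outer(d,d);A+=M;b+=M@t
    return np.linalg.solve(A,b)
def snap(n,f,st=None):
    im=camera(n)[:,:,::-1].copy();cv2.imwrite("pics/"+f,im);return im
def crop(im,x,y,w,h,f):
    s=min(780/w,590/h);cv2.imwrite("pics/"+f,cv2.resize(im[y:y+h,x:x+w],None,fx=s,fy=s,interpolation=cv2.INTER_CUBIC))
E
python3 - <<'E'
from h import *
print("s",cam("scene")[1][:,2],cam("side")[1][:,2])
im=cv2.imread("pics/scene0.png");crop(im,150,170,240,180,"c1.png");crop(im,300,170,180,135,"c2.png")
im=cv2.imread("pics/side0.png");crop(im,290,190,160,120+40,"c3.png");crop(im,140,180,200,150,"c4.png")
E
```

```text
s [ 0.45542505  0.74920298 -0.48091882] [ 0.23463304  0.90374952 -0.35802812]
```

View pics/c1.png

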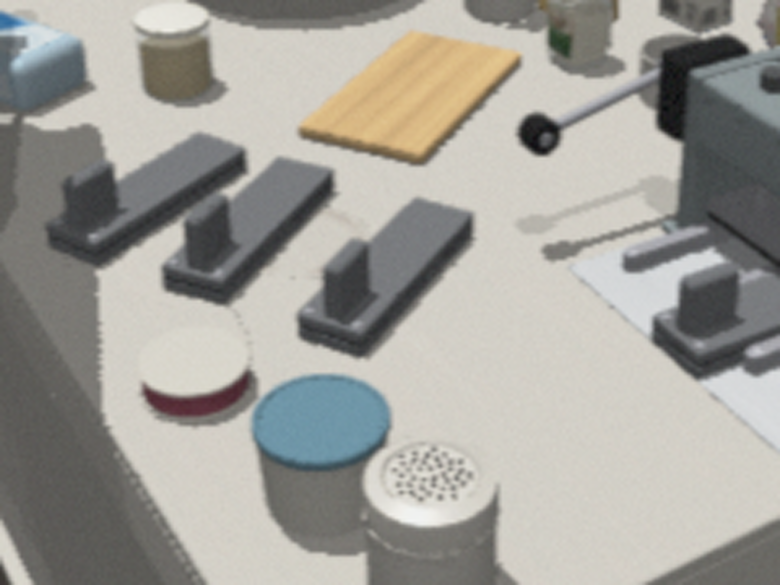

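View pics/c2.png

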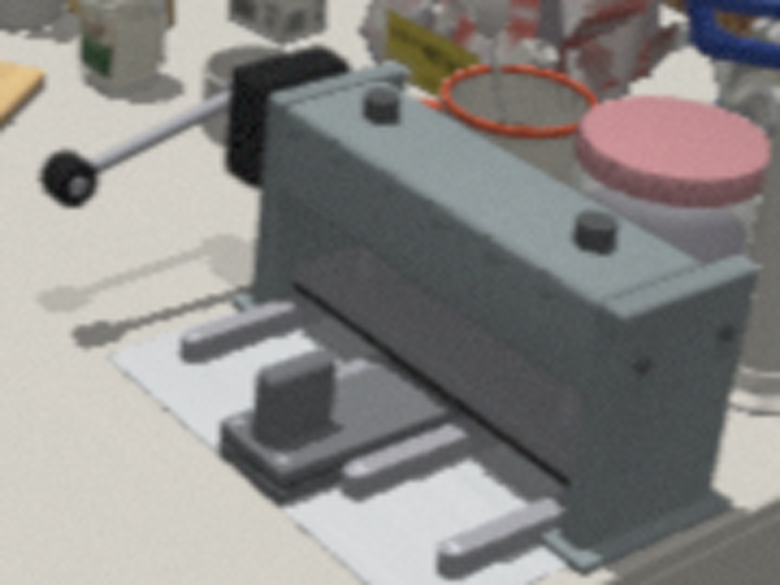

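View pics/c3.png

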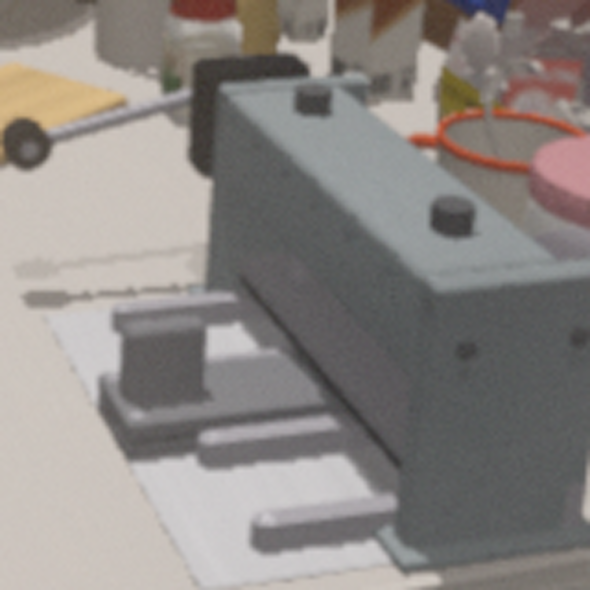

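View pics/c4.png

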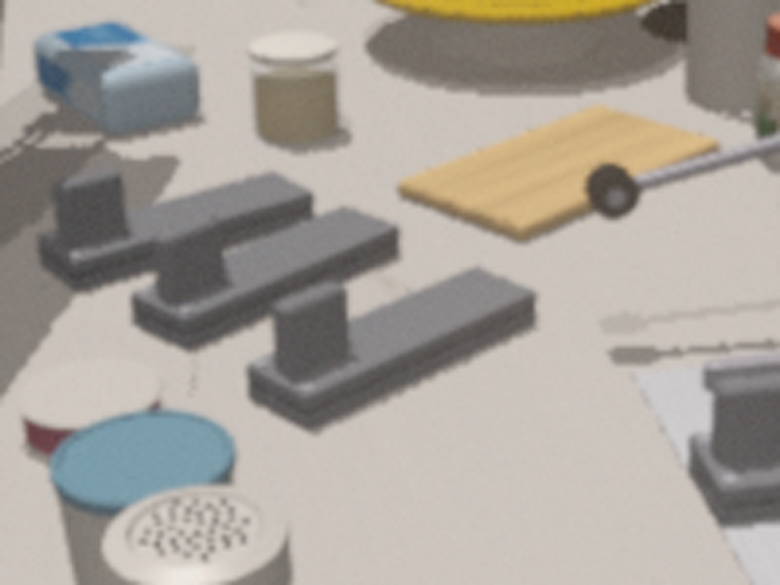

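```bash
python3 - <<'E'
from h import *
a=lambda u,v:(300+u/4.333,170+v/4.333)
b=lambda u,v:(290+u/3.6875,190+v/3.6875)
def t(n,p,q):
    P=tri([ray("scene",p),ray("side",q)]);print(n,P.round(4),(proj("scene",P)-p).round(1),(proj("side",P)-q).round(1))
t("r1",a(185,345),b(115,318))
t("r3",a(348,480),b(203,447))
t("r4",a(443,560),b(257,532))
t("knob",a(70,180),b(28,142))
t("col right top front",a(622,318),b(432,288))
c=lambda u,v:(150+u/3.25,170+v/3.25)
d=lambda u,v:(140+u/3.9,180+v/3.9)
for n,p in {"A":(65,240),"A2":(245,155),"B":(165,285),"B2":(332,170),"C":(300,335),"C2":(473,215)}.items(): print(n,onplane("scene",c(*p),.02).round(3))
for n,p in {"bd1":(302,130),"bd2":(415,32),"bd3":(520,58),"bd4":(418,160)}.items(): print(n,onplane("scene",c(*p),.012).round(3))
for n,p in {"bd1":(400,186),"bd2":(600,105),"bd3":(718,145),"bd4":(520,238)}.items(): print(n,onplane("side",d(*p),.012).round(3))
E
```

```text
r1 [0.6326 0.0952 0.0066] [[-0.1  0.2]] [[ 0.1 -0.3]]
r3 [ 0.6287 -0.032   0.0062] [[ 0.  -0.1]] [[-0.1  0.1]]
r4 [ 0.6268 -0.0956  0.0044] [[-0.  0.]] [[ 0. -0.]]
knob [0.6    0.1538 0.0861] [[ 0.2 -0.5]] [[-0.2  0.5]]
col right top front [ 0.6783 -0.1241  0.1282] [[ 0.1 -0.2]] [[-0.1  0.2]]
A [0.311 0.298 0.02 ]
A2 [0.464 0.341 0.02 ]
B [0.348 0.212 0.02 ]
B2 [0.509 0.287 0.02 ]
C [0.398 0.118 0.02 ]
C2 [0.563 0.18  0.02 ]
bd1 [0.525 0.367 0.012]
bd2 [0.692 0.477 0.012]
bd3 [0.741 0.384 0.012]
bd4 [0.577 0.278 0.012]
bd1 [0.527 0.366 0.012]
bd2 [0.692 0.48  0.012]
bd3 [0.746 0.384 0.012]
bd4 [0.58  0.269 0.012]
```

```bash
cat >> h.py <<'E'
def Rt(yaw):
    # tool down, camera on robot side, tool z = world y rotated by yaw
    return R.from_euler('z',yaw)*R.from_matrix(np.array([[0,-1,0],[0,0,1],[-1,0,0]]).astype(float))
def goal(P,yaw=0.,pr=True):
    st=read_state();r0=R.from_quat(st["eef_rot"])
    s=r0.inv().apply(np.array(P)-st["ee_pos"])*1000;w=(r0.inv()*Rt(yaw)).as_rotvec()
    print("shift",s.round(1),"turn",w.round(3),"rows>=",max(np.linalg.norm(s)/50,np.linalg.norm(w)/.15).__ceil__(),"t",round(st["time"],1))
    return s,w
E
python3 - <<'E'
from h import *
print(Rt(0).as_matrix(), R.from_quat(read_state()["eef_rot"]).as_matrix().round(2))
goal([.5,.12,.3])
E
```

```text
[[ 0. -1.  0.]
 [ 0.  0.  1.]
 [-1.  0.  0.]] [[-0.   -0.9   0.44]
 [-0.    0.44  0.9 ]
 [-1.   -0.   -0.  ]]
shift [ -77.7 -396.8 -297.8] turn [-0.454 -0.001 -0.   ] rows>= 11 t 0.1
```

Request:
{"op": "arm_command", "data": {
  "targets": [
    [0, -78, -397, -298, -0.454, 0, 0],
    [0, -78, -397, -298, -0.454, 0, 0],
    [0, -78, -397, -298, -0.454, 0, 0],
    [0, -78, -397, -298, -0.454, 0, 0],
    [0, -78, -397, -298, -0.454, 0, 0],
    [0, -78, -397, -298, -0.454, 0, 0],
    [0, -78, -397, -298, -0.454, 0, 0],
    [0, -78, -397, -298, -0.454, 0, 0],
    [0, -78, -397, -298, -0.454, 0, 0],
    [0, -78, -397, -298, -0.454, 0, 0]
  ]
}}

```text
time: 1.15
ee_pos: [0.4983, 0.1224, 0.3001]
eef_rot: [-0.5, 0.5, 0.5, 0.5]
ft_force: [1.4, 0.9, 0.2]
width: 0.0868
```

```bash
python3 - <<'E'
from h import *
goal([.5,.12,.3])
E
```

```text
shift [ 0.1 -1.7 -2.4] turn [0. 0. 0.] rows>= 1 t 1.1
```

Request:
{"op": "arm_command", "data": {
  "targets": [
    [0, 0, 0, 0, 0, 0, 0],
    [0, 0, 0, 0, 0, 0, 0],
    [0, 0, 0, 0, 0, 0, 0]
  ]
}}

```text
time: 1.45
ee_pos: [0.4973, 0.1254, 0.2994]
eef_rot: [-0.5, 0.5, 0.501, 0.499]
ft_force: [-0.1, 0.3, 0.1]
width: 0.0871
```

```bash
python3 - <<'E'
from h import *
goal([.5,.12,.3])
np.save("st1.npy",read_state(),allow_pickle=True)
snap("wrist","w1.png")
E
```

```text
shift [-0.6 -2.6 -5.4] turn [ 0.002  0.    -0.001] rows>= 1 t 1.4
```

View pics/w1.png

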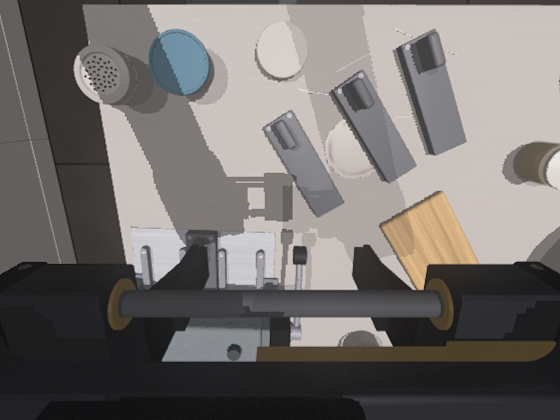

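```bash
python3 - <<'E'
from h import *
print(read_state()["ee_pos"])
im=cv2.imread("pics/w1.png")
crop(im,250,20,230,172,"d1.png");crop(im,110,180,220,165,"d2.png");crop(im,370,180,120,90,"d3.png")
E
```

```text
[0.49728163 0.12569716 0.29939584]
```

View pics/d1.png

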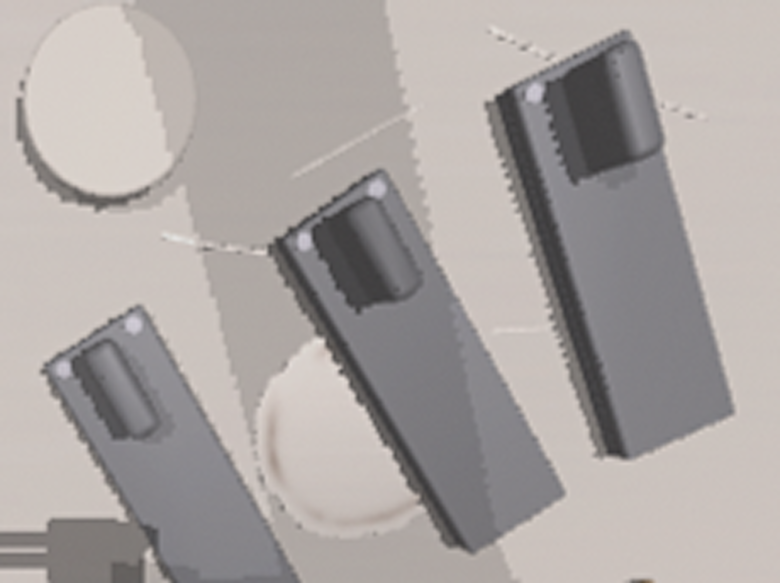

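View pics/d2.png

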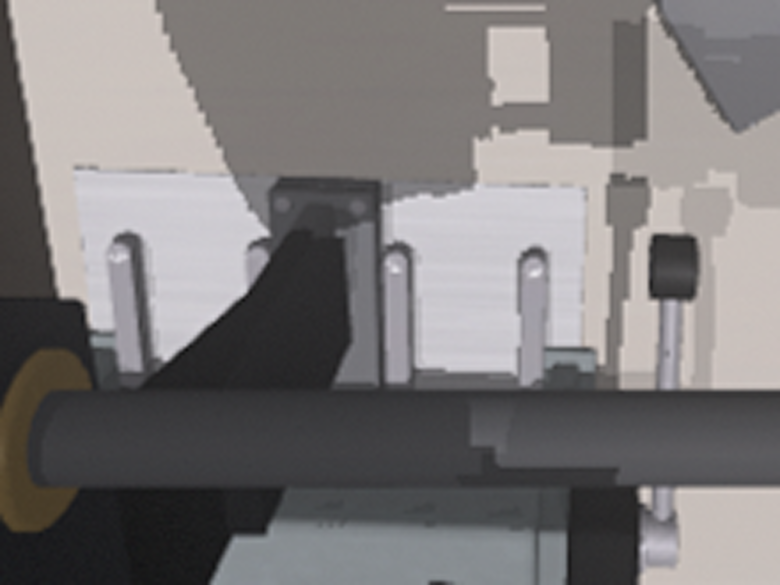

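```bash
python3 - <<'E'
from h import *
st=np.load("st1.npy",allow_pickle=True).item()
d1=lambda u,v:(250+u/3.391,20+v/3.391)
d2=lambda u,v:(110+u/3.545,180+v/3.545)
O=lambda u,v:(u,v)
W=lambda p,z:onplane("wrist",p,z,st)
M={"C":[d1(45,370),d1(142,306),O(319.5,216),O(343.5,202)],"B":[d1(283,241),d1(382,170),d1(472,552),d1(564,492)],"A":[d1(508,95),d1(630,31),d1(627,458),d1(734,410)]}
for n,c in M.items():
    P=np.array([W(p,.02) for p in c]); ctr=P.mean(0);x=(P[2]+P[3]-P[0]-P[1])/2
    print(n,P[:,:2].round(3).tolist(),"ctr",ctr[:2].round(4),"L",np.linalg.norm(x).round(4),"w",np.linalg.norm(P[1]-P[0]).round(4),np.linalg.norm(P[3]-P[2]).round(4),"yaw",np.arctan2(x[1],x[0]).round(3))
for p in [(125,240),(258,243),(397,250),(533,253)]: print("rail",W(d2(*p),.014).round(4))
for p in [(75,170),(585,187)]: print("plate",W(d2(*p),.0).round(4))
for p in [(272,182),(382,182)]: print("set tail",W(d2(*p),.02).round(4))
r=[ray("wrist",d2(674,267),st),ray("scene",(300+70/4.333,170+180/4.333)),ray("side",(290+28/3.6875,190+142/3.6875))]
print("knob",tri(r),tri(r[1:]))
E
```

```text
C [[0.432, 0.101], [0.406, 0.141], [0.563, 0.187], [0.54, 0.222]] ctr [0.4852 0.1629] L 0.156 w 0.0478 0.0425 yaw 0.563
B [[0.381, 0.198], [0.355, 0.236], [0.51, 0.289], [0.483, 0.326]] ctr [0.4322 0.2625] L 0.1569 w 0.0462 0.0457 yaw 0.616
A [[0.328, 0.283], [0.306, 0.327], [0.468, 0.351], [0.448, 0.394]] ctr [0.3876 0.3388] L 0.1563 w 0.0493 0.047 yaw 0.448
rail [ 0.6197 -0.0946  0.014 ]
rail [ 0.6211 -0.0335  0.014 ]
rail [0.6245 0.0303 0.014 ]
rail [0.6259 0.0931 0.014 ]
plate [ 0.5907 -0.1199  0.    ]
plate [0.5987 0.117  0.    ]
set tail [ 0.5886 -0.0223  0.02  ]
set tail [0.5885 0.0267 0.02  ]
knob [0.59886619 0.15279636 0.08644126] [0.60000432 0.15381061 0.08610837]
```

```bash
python3 - <<'E'
from h import *
a=lambda u,v:(300+u/4.333,170+v/4.333)
b=lambda u,v:(290+u/3.6875,190+v/3.6875)
for p in [(224,425),(290,474)]: print("set sc",onplane("scene",a(*p),.02).round(4))
for p in [(104,390),(132,435)]: print("set sd",onplane("side",b(*p),.02).round(4))
for p in [(112,355)]: print("plate sc",onplane("scene",a(*p),.0).round(4))
for p in [(48,315)]: print("plate sd",onplane("side",b(*p),.0).round(4))
c=lambda u,v:(150+u/3.25,170+v/3.25)
d=lambda u,v:(140+u/3.9,180+v/3.9)
for n,L in {"A":[(100,245),(52,215),(245,155),(198,135)],"B":[(228,285),(168,262),(332,172),(282,158)],"C":[(362,335),(302,310),(473,213),(418,200)]}.items():
    P=np.array([onplane("scene",c(*p),.02) for p in L]);x=(P[2]+P[3]-P[0]-P[1])/2
    print(n,P[:,:2].round(3).tolist(),P.mean(0).round(4),np.linalg.norm(x),np.arctan2(x[1],x[0]))
for n,L in {"C":[(315,412),(252,372),(535,298),(477,268)]}.items():
    P=np.array([onplane("side",d(*p),.02) for p in L]);x=(P[2]+P[3]-P[0]-P[1])/2
    print(n,P[:,:2].round(3).tolist(),P.mean(0).round(4),np.linalg.norm(x),np.arctan2(x[1],x[0]))
E
```

```text
set sc [0.5941 0.0168 0.02  ]
set sc [ 0.5958 -0.0283  0.02  ]
set sd [0.5935 0.0056 0.02  ]
set sd [ 0.5925 -0.0343  0.02  ]
plate sc [0.6023 0.1158 0.    ]
plate sd [0.6024 0.1177 0.    ]
A [[0.329, 0.28], [0.314, 0.334], [0.464, 0.341], [0.447, 0.388]] [0.3886 0.3355 0.02  ] 0.1459665750951021 0.4047459677315575
B [[0.383, 0.191], [0.36, 0.236], [0.508, 0.284], [0.486, 0.322]] [0.4341 0.2583 0.02  ] 0.1541068698235447 0.6203724618923498
C [[0.43, 0.098], [0.411, 0.141], [0.565, 0.182], [0.541, 0.217]] [0.4868 0.1595 0.02  ] 0.1546772599269605 0.5447593405523468
C [[0.434, 0.083], [0.409, 0.129], [0.564, 0.174], [0.542, 0.219]] [0.4873 0.1514 0.02  ] 0.15976478817083675 0.6004453755669644
```

```bash
python3 - <<'E'
from h import *
goal([.600,.154,.15],-.033)
E
```

```text
shift [ 149.3 -102.9   28. ] turn [ 0.035  0.    -0.001] rows>= 4 t 1.5
```

Request:
{"op": "arm_command", "data": {
  "targets": [
    [0, 149, -103, 28, 0.035, 0, 0],
    [0, 149, -103, 28, 0.035, 0, 0],
    [0, 149, -103, 28, 0.035, 0, 0],
    [0, 149, -103, 28, 0.035, 0, 0],
    [0, 149, -103, 28, 0.035, 0, 0],
    [0, 149, -103, 28, 0.035, 0, 0],
    [0, 149, -103, 28, 0.035, 0, 0]
  ]
}}

```text
time: 2.2
ee_pos: [0.6009, 0.1531, 0.1523]
eef_rot: [-0.492, 0.508, 0.491, 0.509]
ft_force: [0.3, -0.0, -0.0]
width: 0.087
```

```bash
python3 - <<'E'
from h import *
s=read_state();np.save("st2.npy",s,allow_pickle=True)
im=snap("wrist","w2.png");snap("side","s2.png")
goal([.600,.154,.063],-.033)
E
```

```text
shift [89.6  1.3  1. ] turn [-0.001  0.001  0.002] rows>= 2 t 2.3
```

View pics/w2.png

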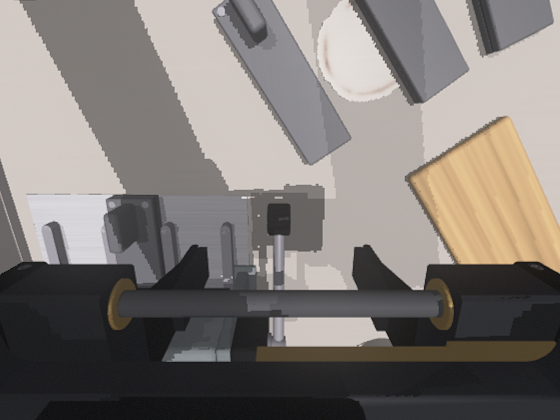

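View pics/s2.png

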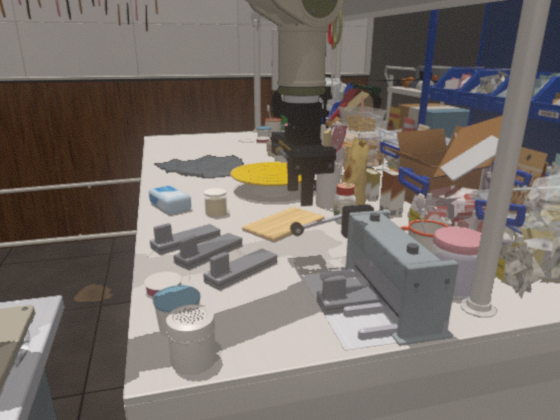

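```bash
python3 - <<'E'
from h import *
st=np.load("st2.npy",allow_pickle=True).item()
r=[ray("wrist",(279,219),st),ray("side",(297.5,228.5)),ray("scene",(316.2,211.5))]
print(tri(r),tri(r[:2]),onplane("wrist",(279,219),.08,st),onplane("wrist",(279,219),.086,st))
for p in [(40,230),(111,229),(167.5,229),(228,229)]: print(onplane("wrist",p,.014,st))
for p in [(107,197),(158,197)]: print(onplane("wrist",p,.02,st))
E
```

```text
[0.59808604 0.1516325  0.08718772] [0.59803723 0.15169167 0.08764623] [0.59904411 0.1518409  0.08      ] [0.59693618 0.15192448 0.086     ]
[ 0.62601314 -0.10599147  0.014     ]
[ 0.62746508 -0.02965026  0.014     ]
[0.62952939 0.03089972 0.014     ]
[0.63174161 0.09578801 0.014     ]
[ 0.59050146 -0.02289466  0.02      ]
[0.59225458 0.02887019 0.02      ]
```

Request:
{"op": "arm_command", "data": {
  "targets": [
    [0, 89, 2, 0, 0, 0, 0],
    [0, 89, 2, 0, 0, 0, 0],
    [0, 89, 2, 0, 0, 0, 0],
    [0, 89, 2, 0, 0, 0, 0]
  ]
}}

```text
time: 2.7
ee_pos: [0.5992, 0.1526, 0.0634]
eef_rot: [-0.491, 0.508, 0.491, 0.509]
ft_force: [0.3, -0.3, 0.8]
width: 0.0868
```

Request:
{"op": "arm_command", "data": {
  "targets": [
    [255, 0, 0, 0, 0, 0, 0],
    [255, 0, 0, 0, 0, 0, 0],
    [255, 0, 0, 0, 0, 0, 0],
    [255, 0, 0, 0, 0, 0, 0],
    [255, 0, 0, 0, 0, 0, 0],
    [255, 0, 0, 0, 0, 0, 0],
    [255, 0, 0, 0, 0, 0, 0]
  ],
  "newtons": 20
}}

```text
time: 3.4
ee_pos: [0.5988, 0.1525, 0.0617]
eef_rot: [-0.491, 0.509, 0.491, 0.509]
ft_force: [-0.1, -0.4, 0.2]
width: 0.0389
```

Request:
{"op": "arm_command", "data": {
  "targets": [
    [255, 0, 0, 0, 0, 0, 0],
    [255, 0, 0, 0, 0, 0, 0],
    [255, 0, 0, 0, 0, 0, 0],
    [255, 0, 0, 0, 0, 0, 0],
    [255, 0, 0, 0, 0, 0, 0]
  ]
}}

```text
time: 3.9
ee_pos: [0.5988, 0.152, 0.0617]
eef_rot: [-0.491, 0.509, 0.491, 0.509]
ft_force: [-1.2, -3.1, -0.3]
width: 0.0178
```

Request:
{"op": "arm_command", "data": {
  "targets": [
    [255, -10, 2.6, 0, 0, 0, 0],
    [255, -21.5, 4.4, 0, 0, 0, 0],
    [255, -32.5, 5, 0, 0, 0, 0],
    [255, -43.5, 4.4, 0, 0, 0, 0],
    [255, -54.5, 2.7, 0, 0, 0, 0],
    [255, -65, 0, 0, 0, 0, 0],
    [255, -75.3, -3.8, 0, 0, 0, 0],
    [255, -85.2, -8.6, 0, 0, 0, 0],
    [255, -94.6, -14.3, 0, 0, 0, 0],
    [255, -103.4, -21, 0, 0, 0, 0]
  ]
}}

```text
time: 4.9
ee_pos: [0.6213, 0.151, 0.1646]
eef_rot: [-0.492, 0.508, 0.49, 0.509]
ft_force: [11.6, -1.4, -14.6]
width: 0.0177
```

Request:
{"op": "arm_command", "data": {
  "targets": [
    [255, -4.8, -8.4, 0, 0, 0, 0],
    [255, -12.1, -16.6, 0, 0, 0, 0],
    [255, -18.5, -25.6, 0, 0, 0, 0],
    [255, -23.9, -35.1, 0, 0, 0, 0],
    [255, -28.4, -45.1, 0, 0, 0, 0]
  ]
}}

```text
time: 5.4
ee_pos: [0.6645, 0.1495, 0.1919]
eef_rot: [-0.491, 0.51, 0.491, 0.508]
ft_force: [2.4, -1.8, -14.4]
width: 0.0178
```

```bash
python3 - <<'E'
from h import *
s=read_state();print(s["ee_pos"],s["ft_force"]);np.save("st3.npy",s,allow_pickle=True)
im=snap("scene","sc3.png");crop(im,280,130,220,165,"e3.png");im=snap("side","sd3.png");crop(im,240,120,220,165,"e4.png")
E
```

```text
[0.66446803 0.14949461 0.19189182] [  2.41710587  -1.80339767 -14.36198565]
```

View pics/e4.png

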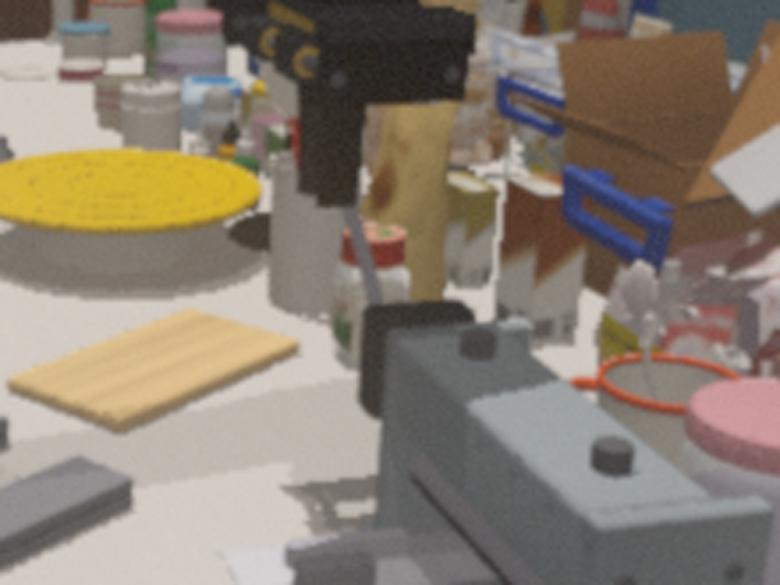

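Request:
{"op": "arm_command", "data": {
  "targets": [
    [255, 0, -5, 0, 0, 0, 0],
    [255, 1, -10, 0, 0, 0, 0],
    [255, 1, -15, 0, 0, 0, 0],
    [255, 1, -18, 0, 0, 0, 0],
    [255, 1, -18, 0, 0, 0, 0]
  ]
}}

```text
time: 6.0
ee_pos: [0.6802, 0.1491, 0.1923]
eef_rot: [-0.49, 0.511, 0.493, 0.507]
ft_force: [-14.6, -4.5, 3.2]
width: 0.0175
```

Request:
{"op": "arm_command", "data": {
  "targets": [
    [255, 1, -6, 0, 0, 0, 0],
    [255, 1, -6, 0, 0, 0, 0],
    [255, 1, -6, 0, 0, 0, 0]
  ]
}}

```text
time: 6.3
ee_pos: [0.6863, 0.1489, 0.1918]
eef_rot: [-0.49, 0.51, 0.493, 0.507]
ft_force: [-15.6, -5.5, 5.2]
width: 0.0175
```

Request:
{"op": "arm_command", "data": {
  "targets": [
    [150, 0, 6, 0, 0, 0, 0],
    [100, 0, 6, 0, 0, 0, 0],
    [0, 0, 6, 0, 0, 0, 0],
    [0, 0, 6, 0, 0, 0, 0],
    [0, 0, 6, 0, 0, 0, 0],
    [0, -70, 6, 0, 0, 0, 0],
    [0, -70, 6, 0, 0, 0, 0],
    [0, -70, 6, 0, 0, 0, 0]
  ]
}}

```text
time: 7.1
ee_pos: [0.6845, 0.1497, 0.2658]
eef_rot: [-0.492, 0.507, 0.49, 0.511]
ft_force: [0.6, 0.6, 0.0]
width: 0.0738
```

```bash
python3 - <<'E'
from h import *
s=read_state();print(s["ee_pos"],s["ft_force"],s["width"]);np.save("st4.npy",s,allow_pickle=True)
im=snap("scene","sc4.png");crop(im,280,130,160,120,"e3.png");im=snap("side","sd4.png");crop(im,270,120,160,120,"e4.png");im=snap("wrist","w4.png")
E
```

```text
[0.68450936 0.14974286 0.26581888] [0.57901608 0.64523741 0.03043124] 0.07384227035967489
```

View pics/e3.png

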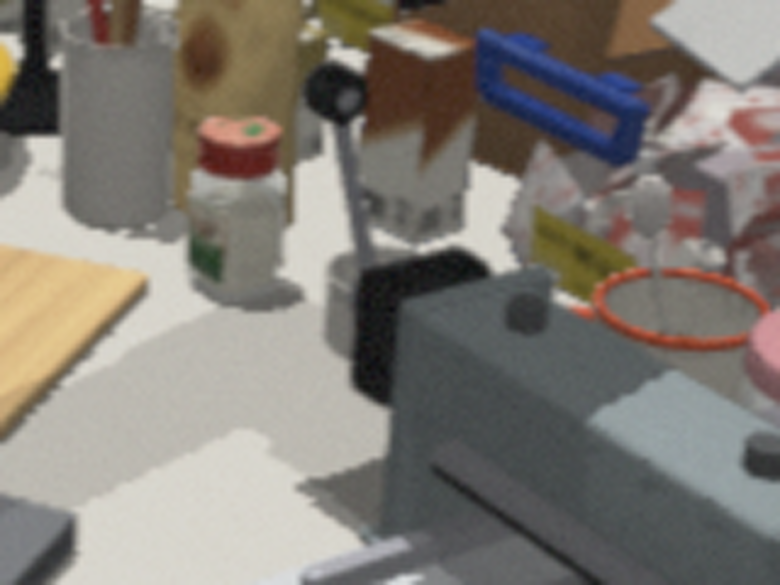

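View pics/e4.png

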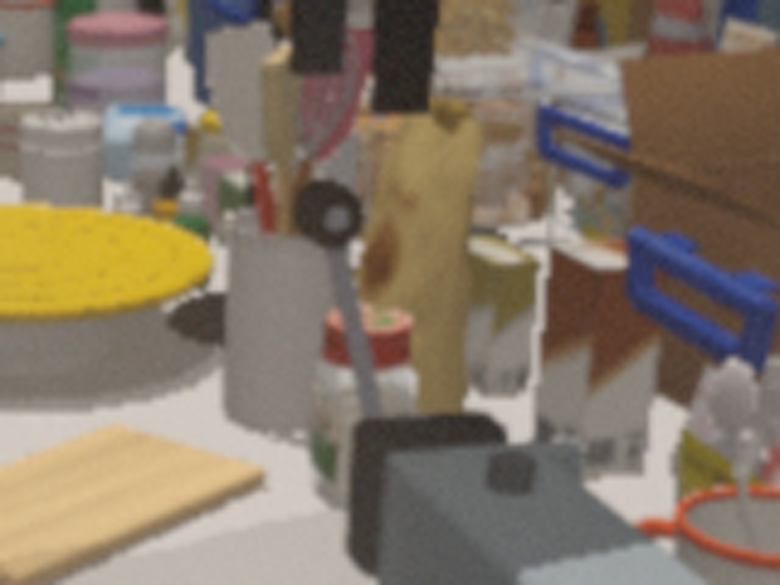

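View pics/w4.png

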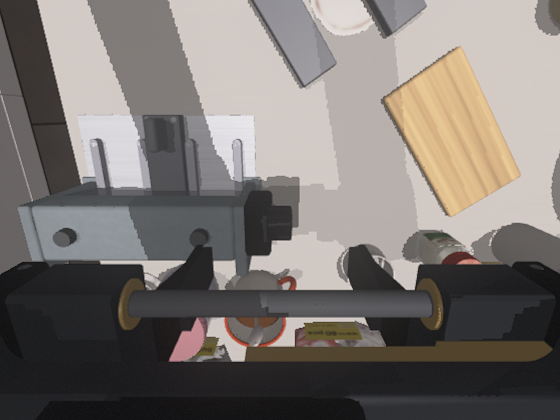

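```bash
python3 - <<'E'
from h import *
k=tri([ray("scene",(280+336/4.875,130+92/4.875)),ray("side",(270+328/4.875,120+212/4.875))]);print("knob",k)
st=np.load("st4.npy",allow_pickle=True).item()
im=cv2.imread("pics/w4.png");crop(im,60,90,220,165,"f1.png");crop(im,370,30,170,128,"f2.png")
E
```

```text
knob [0.6764289  0.14959115 0.21632802]
```

View pics/f1.png

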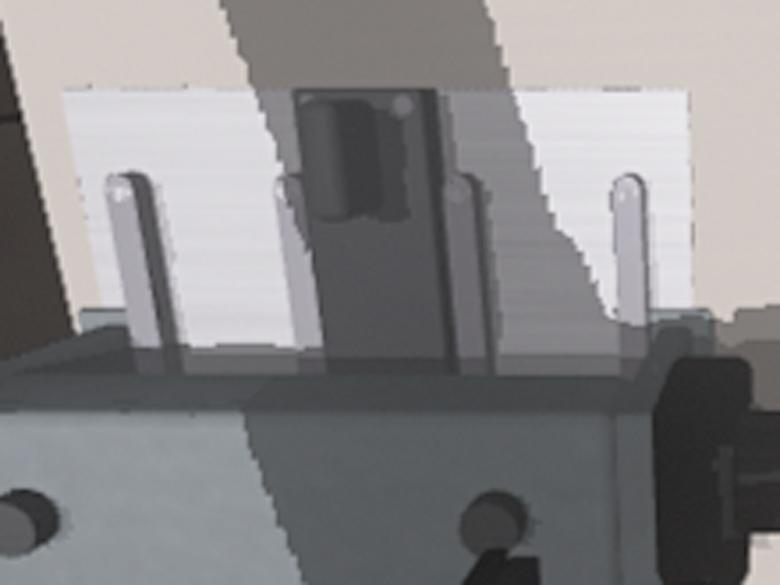

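View pics/f2.png

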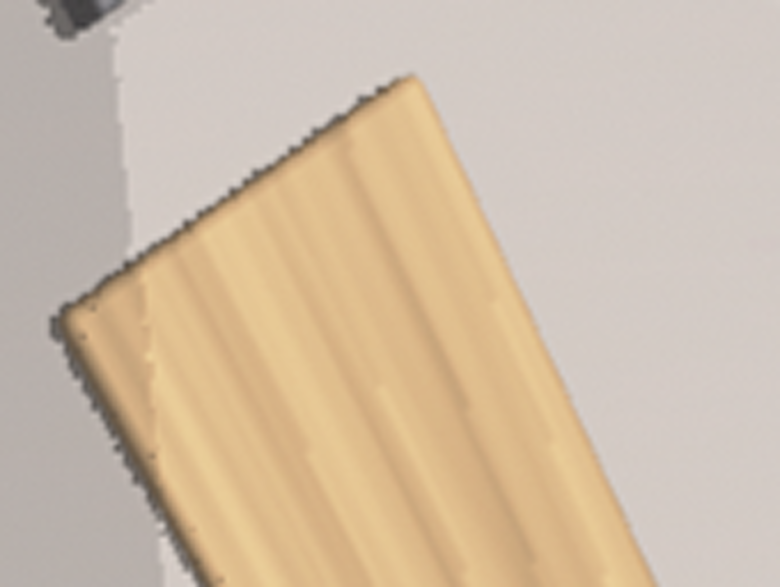

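```bash
python3 - <<'E'
from h import *
st=np.load("st4.npy",allow_pickle=True).item()
W=lambda p,z:onplane("wrist",p,z,st)
f=lambda u,v:(60+u/3.545,90+v/3.545)
for p in [(296,91),(437,91)]: print("tail",W(f(*p),.02))
for p in [(122,180),(285,182),(458,183),(628,182)]: print("nose",W(f(*p),.014))
for p in [(64,90),(690,92)]: print("plate",W(f(*p),0))
g=lambda u,v:(370+u/4.588,30+v/4.588)
P=np.array([W(p,.012) for p in [g(66,312),g(412,76),(519,177),(452,214)]]);print(P)
print(P.mean(0)); 
for a,b in [(0,1),(1,2),(2,3),(3,0)]: v=P[b]-P[a];print(np.linalg.norm(v),np.arctan2(v[1],v[0]))
E
```

```text
tail [ 0.59661164 -0.02428117  0.02      ]
tail [0.59837573 0.02719969 0.02      ]
nose [ 0.62640393 -0.09853841  0.014     ]
nose [ 0.62927754 -0.03681381  0.014     ]
nose [0.6319167  0.02888549 0.014     ]
nose [0.63377615 0.09359803 0.014     ]
plate [ 0.59306299 -0.12160382  0.        ]
plate [0.60200821 0.11807238 0.        ]
[[0.58546329 0.28915069 0.012     ]
 [0.52862016 0.37842041 0.012     ]
 [0.69677986 0.48681817 0.012     ]
 [0.74887118 0.4000225  0.012     ]]
[0.63993362 0.38860294 0.012     ]
0.10583110780993993 2.1378056034605346
0.2000693882183738 0.5725781833305913
0.10122743705896227 -1.0302589400177744
0.19747074607640366 -2.545444311231991
```

```bash
python3 - <<'E'
from h import *
goal([.60,.1,.26],-.033)
goal([.619,.001,.10],-.033)
E
```

```text
shift [  0.6  80.9 -52.4] turn [-0.002 -0.    -0.001] rows>= 2 t 7.2
shift [ 160.6   58.3 -150.7] turn [-0.002 -0.    -0.001] rows>= 5 t 7.2
```

Request:
{"op": "arm_command", "data": {
  "targets": [
    [120, 0, 50, -20, 0, 0, 0],
    [120, 0, 81, -52, 0, 0, 0],
    [120, 60, 70, -100, 0, 0, 0],
    [120, 110, 58, -151, 0, 0, 0],
    [120, 140, 58, -151, 0, 0, 0],
    [120, 160, 58, -151, 0, 0, 0],
    [120, 160, 58, -151, 0, 0, 0],
    [120, 160, 58, -151, 0, 0, 0],
    [120, 160, 58, -151, 0, 0, 0]
  ]
}}

```text
time: 8.15
ee_pos: [0.6209, 0.0022, 0.1038]
eef_rot: [-0.492, 0.507, 0.491, 0.509]
ft_force: [0.8, 0.9, 0.7]
width: 0.0462
```

```bash
python3 - <<'E'
from h import *
s=read_state();print(s["ee_pos"],s["ft_force"],s["width"]);np.save("st5.npy",s,allow_pickle=True)
im=snap("wrist","w5.png")
goal([.619,.001,.028],-.033)
E
```

```text
[0.62090706 0.0021504  0.10379673] [0.8336574  0.8968142  0.73235159] 0.046242560807607885
shift [76.   2.3 -1.3] turn [-0.     0.001  0.003] rows>= 2 t 8.2
```

View pics/w5.png

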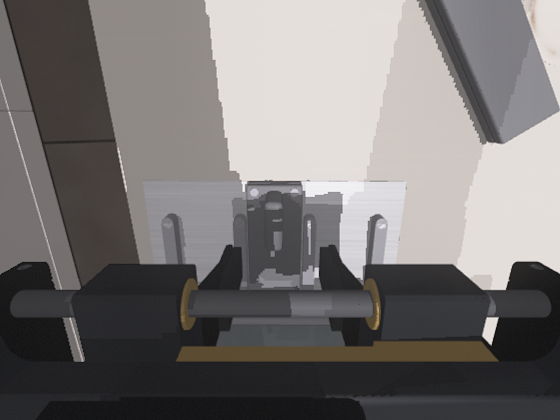

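```bash
python3 - <<'E'
from h import *
st=np.load("st5.npy",allow_pickle=True).item()
W=lambda p,z:onplane("wrist",p,z,st).round(4)
for p in [(169,220),(238,220),(308,220),(378,220)]: print("nose",W(p,.014))
for p in [(247,184),(303,184)]: print("tail",W(p,.02))
for p in [(145,181),(405,182)]: print("plate",W(p,0))
im=cv2.imread("pics/w5.png");crop(im,200,160,150,112,"f1.png")
E
```

```text
nose [ 0.623  -0.0974  0.014 ]
nose [ 0.6251 -0.0359  0.014 ]
nose [0.6271 0.0265 0.014 ]
nose [0.6292 0.089  0.014 ]
tail [ 0.5912 -0.025   0.02  ]
tail [0.5928 0.0219 0.02  ]
plate [ 0.5899 -0.1193  0.    ]
plate [0.5986 0.1157 0.    ]
```

View pics/f1.png

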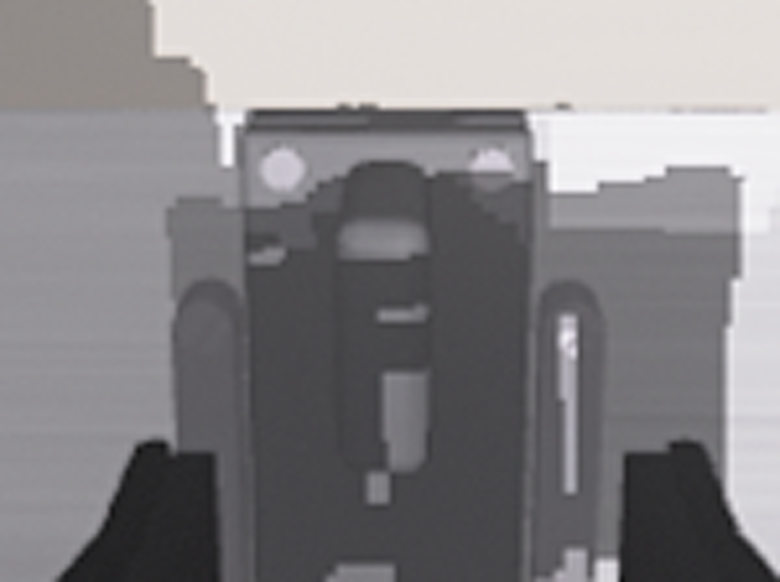

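```bash
python3 - <<'E'
from h import *
st=np.load("st5.npy",allow_pickle=True).item()
print(onplane("wrist",(273.6,203),.058,st),onplane("wrist",(273.6,245),.058,st),onplane("wrist",(273.6,203),.058*0+.058,st))
goal([.617,-.003,.028],-.033)
E
```

```text
[ 0.59742751 -0.00222794  0.058     ] [ 0.63052853 -0.00352868  0.058     ] [ 0.59742751 -0.00222794  0.058     ]
shift [75.9  4.1 -5.4] turn [-0.     0.001  0.003] rows>= 2 t 8.2
```

Request:
{"op": "arm_command", "data": {
  "targets": [
    [120, 20, 4, -5, 0, 0, 0],
    [120, 50, 4, -5, 0, 0, 0],
    [120, 75, 4, -5, 0, 0, 0],
    [120, 75, 4, -5, 0, 0, 0],
    [255, 75, 4, -5, 0, 0, 0],
    [255, 75, 4, -5, 0, 0, 0],
    [255, 75, 4, -5, 0, 0, 0],
    [255, 75, 4, -5, 0, 0, 0],
    [255, 75, 4, -5, 0, 0, 0],
    [255, 75, 4, -5, 0, 0, 0]
  ],
  "newtons": 40
}}

```text
time: 9.2
ee_pos: [0.6159, -0.004, 0.0271]
eef_rot: [-0.491, 0.508, 0.491, 0.509]
ft_force: [-2.2, 0.4, 4.5]
width: 0.0135
```

Request:
{"op": "arm_command", "data": {
  "targets": [
    [255, -3, 0, 0, 0, 0, 0],
    [255, -4, 20, 0, 0, 0, 0],
    [255, -4, 45, 0, 0, 0, 0],
    [255, -4, 70, 0, 0, 0, 0],
    [255, -4, 95, 0, 0, 0, 0],
    [255, -4, 120, 0, 0, 0, 0],
    [255, -4, 145, 0, 0, 0, 0],
    [255, -4, 145, 0, 0, 0, 0]
  ]
}}

```text
time: 10.0
ee_pos: [0.4677, 0.0008, 0.0303]
eef_rot: [-0.49, 0.509, 0.492, 0.508]
ft_force: [-1.7, -0.4, 0.8]
width: 0.0138
```

```bash
python3 - <<'E'
from h import *
s=read_state();print(s["ee_pos"],s["ft_force"],s["width"]);np.save("st6.npy",s,allow_pickle=True)
im=snap("side","sd6.png");crop(im,130,150,300,225,"g6.png");im=snap("wrist","w6.png")
E
```

```text
[0.46772798 0.00078314 0.03030208] [-1.65476768 -0.44896493  0.83793223] 0.013765064614406079
```

View pics/g6.png

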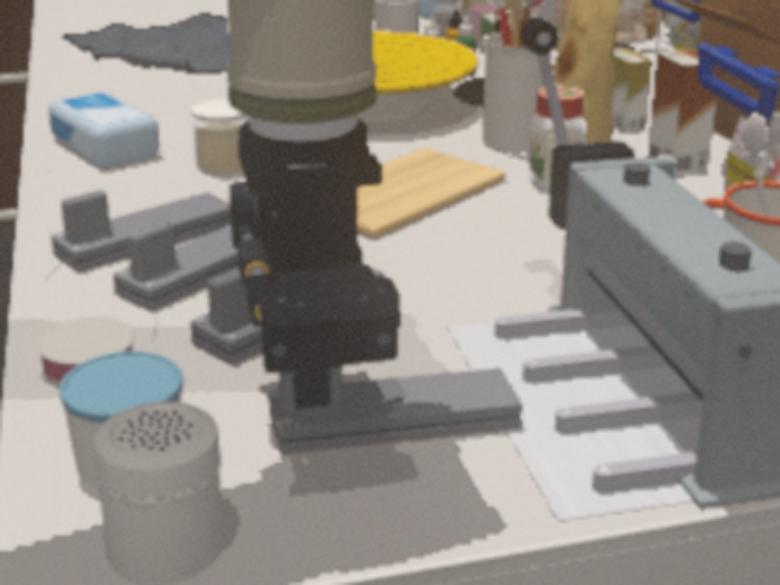

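View pics/w6.png

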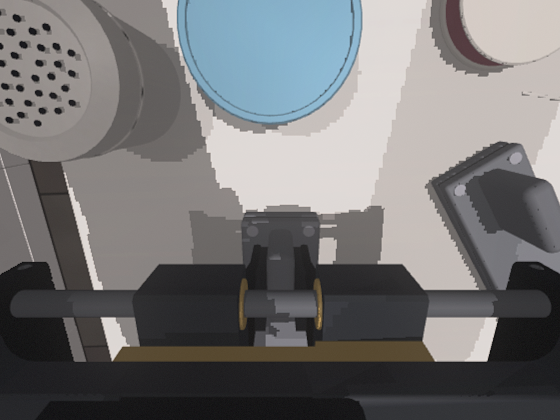

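Request:
{"op": "arm_command", "data": {
  "targets": [
    [255, -20, 0, 0, 0, 0, 0],
    [255, -45, 0, 0, 0, 0, 0],
    [255, -65, 0, 0, 0, 0, 0],
    [255, -65, 0, 0, 0, 0, 0]
  ],
  "newtons": 50
}}

```text
time: 10.5
ee_pos: [0.473, 0.0009, 0.0978]
eef_rot: [-0.492, 0.507, 0.49, 0.51]
ft_force: [0.0, -0.1, -2.8]
width: 0.0136
```

```bash
python3 - <<'E'
from h import *
s=read_state();print(s["ee_pos"],s["ft_force"],s["width"])
goal([.5,.15,.095],.25)
goal([.57,.30,.095],.57)
E
```

```text
[0.47297016 0.00089013 0.09784059] [ 0.00416881 -0.05829298 -2.78384327] 0.013620050175655688
shift [  3.1 -21.8 150. ] turn [-0.285  0.     0.005] rows>= 4 t 10.5
shift [  3.5 -86.5 302.3] turn [-0.605 -0.     0.005] rows>= 7 t 10.5
```

Request:
{"op": "arm_command", "data": {
  "targets": [
    [255, 0, -5, 35, -0.07, 0, 0],
    [255, 0, -11, 75, -0.14, 0, 0],
    [255, 0, -16, 112, -0.21, 0, 0],
    [255, 0, -22, 150, -0.285, 0, 0],
    [255, 0, -38, 188, -0.36, 0, 0],
    [255, 0, -54, 226, -0.44, 0, 0],
    [255, 0, -70, 264, -0.52, 0, 0],
    [255, 0, -86, 302, -0.605, 0, 0],
    [255, 0, -86, 302, -0.605, 0, 0],
    [255, 0, -86, 302, -0.605, 0, 0]
  ]
}}

```text
time: 11.5
ee_pos: [0.5666, 0.3002, 0.0932]
eef_rot: [-0.62, 0.34, 0.621, 0.338]
ft_force: [0.1, 0.1, -1.9]
width: 0.0137
```

```bash
python3 - <<'E'
from h import *
s=read_state();print(s["ee_pos"],s["ft_force"],s["width"]);np.save("st7.npy",s,allow_pickle=True)
im=snap("scene","sc7.png");crop(im,180,130,260,195,"g6.png");im=snap("wrist","w7.png");im=snap("side","sd7.png");crop(im,200,130,200,150,"g7.png")
E
```

```text
[0.56663665 0.30018109 0.09318892] [ 0.1399249   0.08672191 -1.89176207] 0.013749836178464958
```

View pics/g6.png

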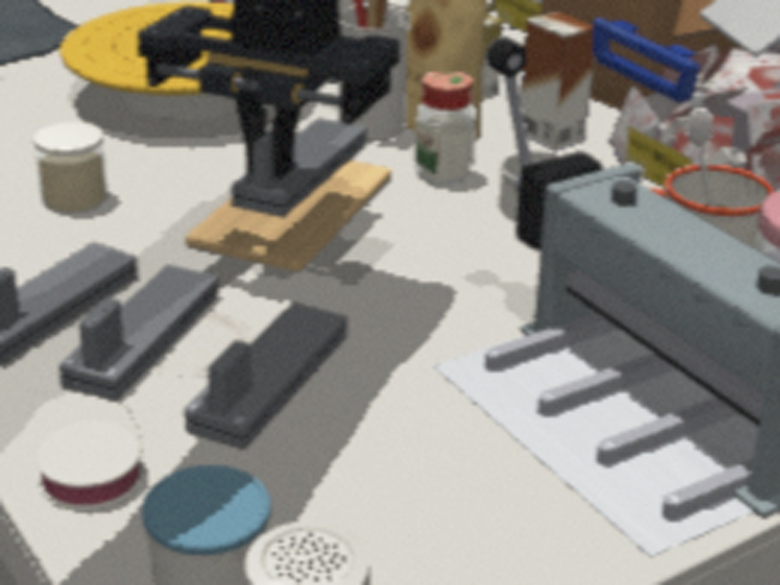

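View pics/w7.png

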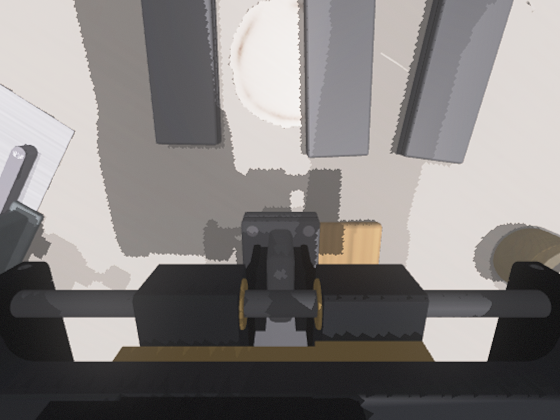

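View pics/g7.png

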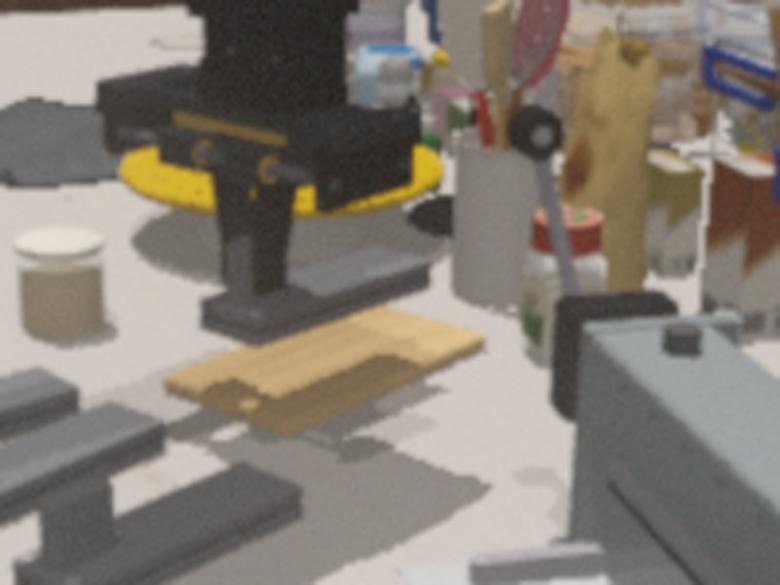

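```bash
python3 - <<'E'
from h import *
st=np.load("st7.npy",allow_pickle=True).item()
print("corner",onplane("wrist",(381,222.5),.012,st))
s=cv2.imread("pics/sc0.png") if 0 else cv2.imread("pics/scene0.png");crop(s,230,170,96,72,"h1.png")
s=cv2.imread("pics/side0.png");crop(s,230,195,112,84,"h2.png")
E
```

```text
corner [0.52289828 0.3756449  0.012     ]
```

View pics/h1.png

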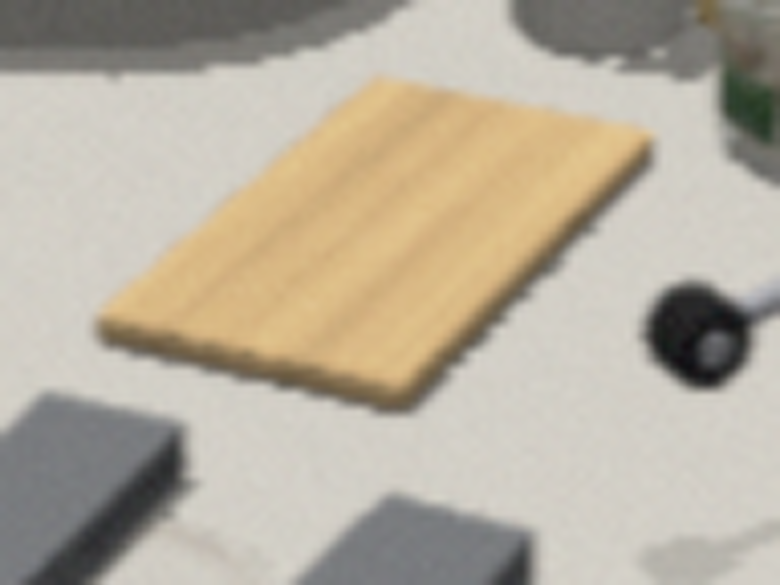

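View pics/h2.png

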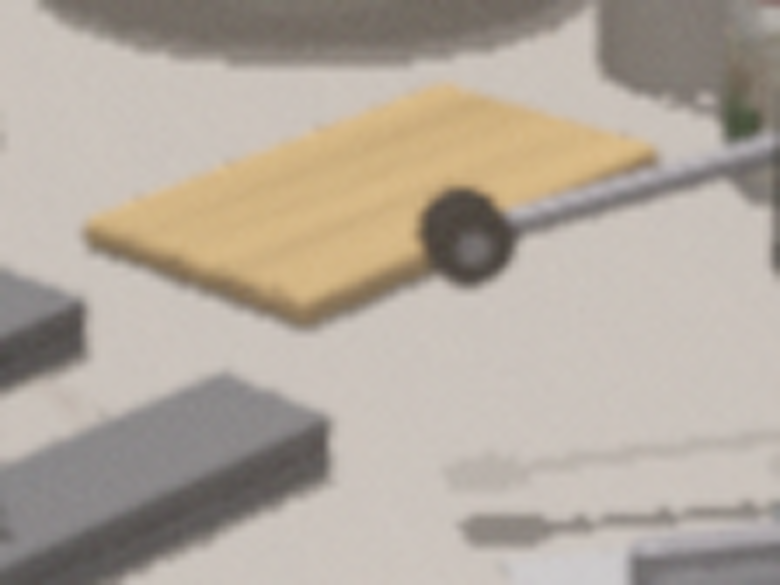

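```bash
python3 - <<'E'
from h import *
A=[(102,318),(380,78),(652,135),(405,386)];B=[(88,222),(447,83),(657,150),(303,312)]
P=[];Q=[];T=[]
for a,b in zip(A,B):
    a=(230+a[0]/8.125-.4,170+a[1]/8.125-.4);b=(230+b[0]/6.964-.4,195+b[1]/6.964-.4)
    P.append(onplane("scene",a,.012));Q.append(onplane("side",b,.012));T.append(tri([ray("scene",a),ray("side",b)]))
for X in (P,Q,T): X=np.array(X);print(X.round(4).tolist(),X.mean(0).round(4))
c=np.array([.5229,.3756]);y=.58
for cc in [c,np.array([.5286,.3784])]:
  print(cc+.1*np.array([np.cos(y),np.sin(y)])-.055*np.array([-np.sin(y),np.cos(y)]))
E
```

```text
[[0.5259, 0.3736, 0.012], [0.6909, 0.4824, 0.012], [0.7468, 0.3926, 0.012], [0.5845, 0.2864, 0.012]] [0.637  0.3837 0.012 ]
[[0.5274, 0.3738, 0.012], [0.6932, 0.483, 0.012], [0.7481, 0.3914, 0.012], [0.5818, 0.2785, 0.012]] [0.6376 0.3817 0.012 ]
[[0.5278, 0.3774, 0.0101], [0.6946, 0.4882, 0.0095], [0.7506, 0.398, 0.0091], [0.5849, 0.2881, 0.0092]] [0.6395 0.3879 0.0095]
[0.63668758 0.38439695]
[0.64238758 0.38719695]
```

```bash
python3 - <<'E'
from h import *
st=np.load("st7.npy",allow_pickle=True).item()
a=onplane("wrist",(243,214),.086,st);b=onplane("wrist",(318,214),.086,st);m=(a+b)/2
print(m,np.linalg.norm(a-b)); d=(st["ee_pos"]-m)[:2];y=.577;print("ahead",d@[np.cos(y),np.sin(y)],"left",d@[-np.sin(y),np.cos(y)])
t=np.array([.638,.385])-.057*np.array([np.cos(.577),np.sin(.577)])
print(t);goal([*t,.06],.577);goal([*t,.042],.577)
E
```

```text
[0.54302121 0.2850532  0.086     ] 0.0447402600495518
ahead 0.02804461447301639 left -0.00020377224533546002
[0.59022813 0.35390581]
shift [ 34.6 -49.6  34.6] turn [-0.009 -0.    -0.001] rows>= 2 t 11.7
shift [ 52.6 -49.6  34.6] turn [-0.009 -0.    -0.001] rows>= 2 t 11.7
```

Request:
{"op": "arm_command", "data": {
  "targets": [
    [255, 0, -25, 17, 0, 0, 0],
    [255, 15, -51, 34, 0, 0, 0],
    [255, 34, -51, 35, -0.01, 0, 0],
    [255, 45, -51, 35, -0.01, 0, 0],
    [255, 52, -51, 35, -0.01, 0, 0],
    [255, 52, -51, 35, -0.01, 0, 0],
    [255, 52, -51, 35, -0.01, 0, 0]
  ]
}}

```text
time: 12.35
ee_pos: [0.5917, 0.356, 0.0445]
eef_rot: [0.622, -0.336, -0.622, -0.337]
ft_force: [0.4, 1.1, -2.3]
width: 0.0135
```

```bash
python3 - <<'E'
from h import *
s=read_state();print(s["ee_pos"],s["ft_force"],s["width"]);np.save("st8.npy",s,allow_pickle=True)
goal([.5916,.3550,.0391],.577)
im=snap("side","sd8.png");crop(im,220,170,120,90,"g7.png");im=snap("scene","sc8.png");crop(im,220,150,120,90,"g8.png")
E
```

```text
[0.59170335 0.35599953 0.04453691] [ 0.37243816  1.0508808  -2.32700601] 0.013545571907551035
shift [ 5.4  0.6 -0.8] turn [ 0.002 -0.     0.001] rows>= 1 t 12.3
```

View pics/g7.png

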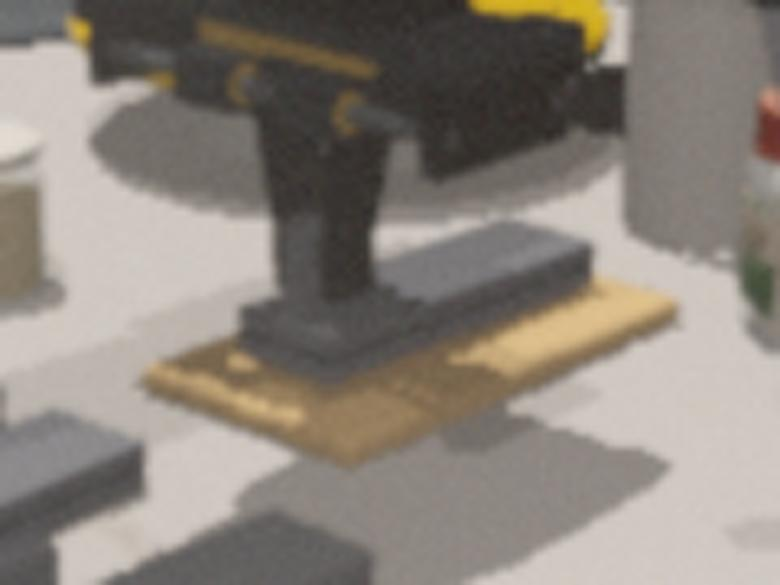

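View pics/g8.png

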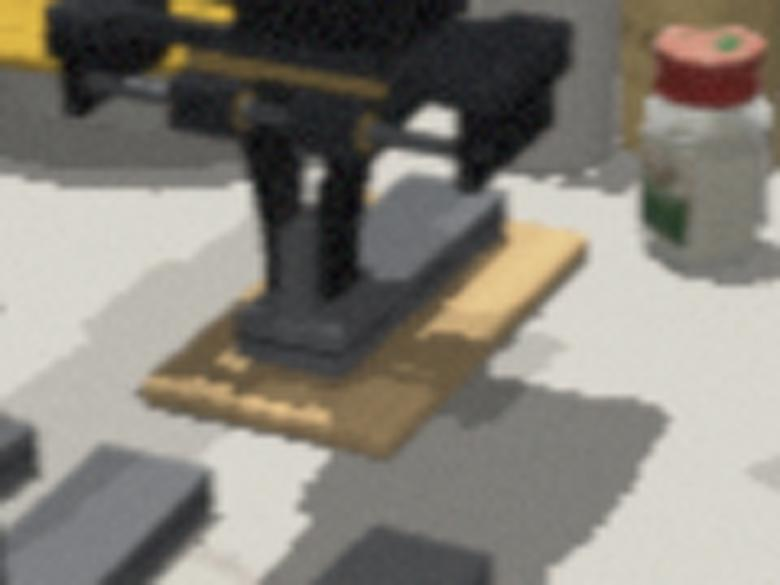

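Request:
{"op": "arm_command", "data": {
  "targets": [
    [255, 3, 0, -1, 0, 0, 0],
    [255, 5, 0, -1, 0, 0, 0],
    [255, 5, 0, -1, 0, 0, 0],
    [255, 5, 0, -1, 0, 0, 0]
  ]
}}

```text
time: 12.85
ee_pos: [0.5921, 0.356, 0.0393]
eef_rot: [0.622, -0.336, -0.622, -0.336]
ft_force: [-2.7, -1.6, 5.7]
width: 0.0139
```

Request:
{"op": "arm_command", "data": {
  "targets": [
    [120, 0, 0, 0, 0, 0, 0],
    [120, 0, 0, 0, 0, 0, 0],
    [120, 0, 0, 0, 0, 0, 0],
    [120, 0, 0, 0, 0, 0, 0],
    [120, -40, 0, 0, 0, 0, 0],
    [120, -80, 40, 0, 0, 0, 0],
    [120, -120, 80, 0, 0, 0, 0],
    [120, -150, 120, 0, 0, 0, 0],
    [120, -150, 120, 0, 0, 0, 0],
    [120, -150, 120, 0, 0, 0, 0]
  ]
}}

```text
time: 13.85
ee_pos: [0.4914, 0.29, 0.1905]
eef_rot: [0.623, -0.335, -0.622, -0.337]
ft_force: [0.8, -0.3, 0.1]
width: 0.0458
```

```bash
python3 - <<'E'
from h import *
s=read_state();print(s["ee_pos"],s["ft_force"],s["width"]);np.save("st9.npy",s,allow_pickle=True)
im=snap("wrist","w9.png");im=snap("side","sd9.png");crop(im,220,170,120,90,"g7.png");im=snap("scene","sc9.png");crop(im,220,150,120,90,"g8.png")
E
```

```text
[0.4913539  0.29002656 0.19048463] [ 0.77096016 -0.30580493  0.11370738] 0.0457515230055601
```

View pics/w9.png

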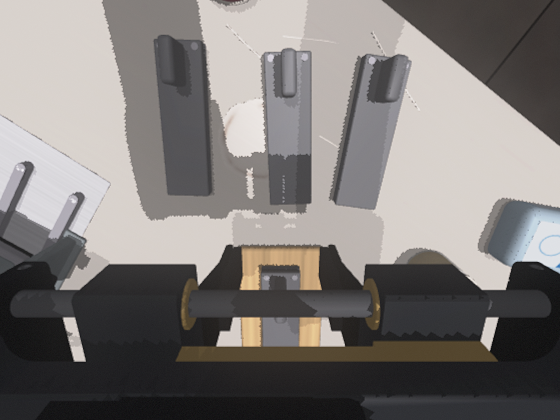

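View pics/g7.png

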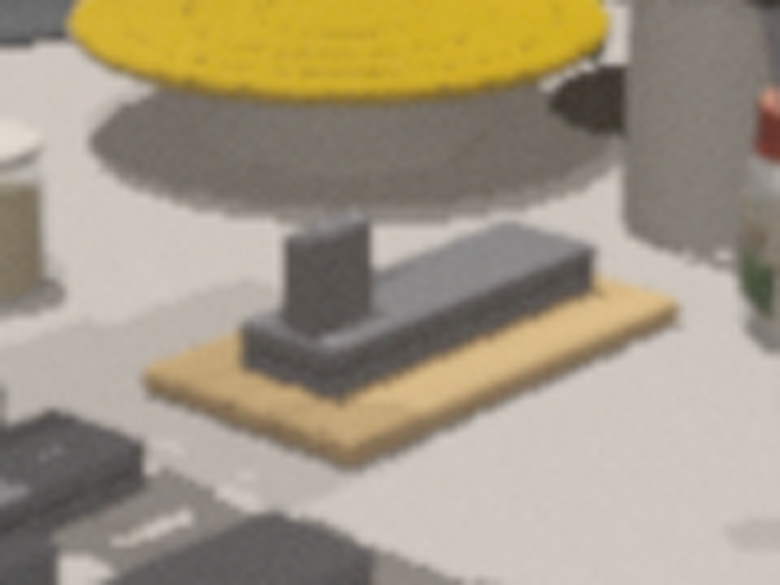

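View pics/g8.png

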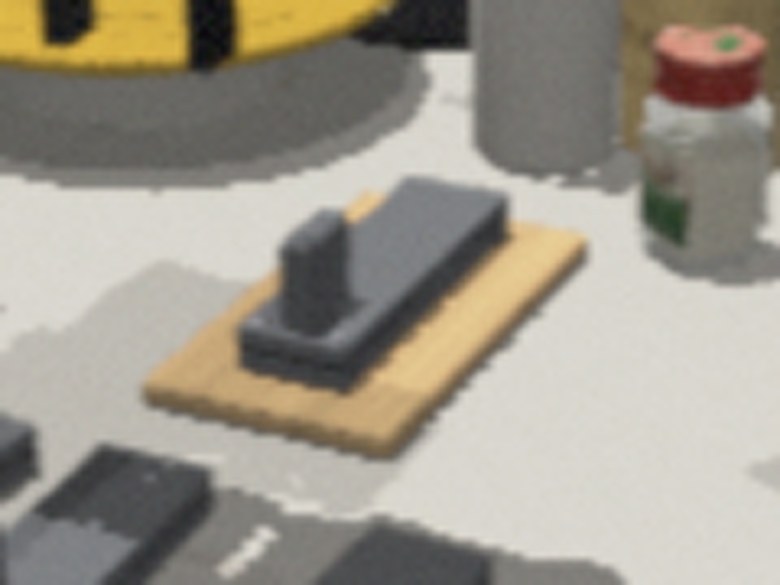

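```bash
python3 - <<'E'
from h import *
y=.577;ex=np.array([np.cos(y),np.sin(y)]);ey=np.array([-ex[1],ex[0]])
def sh(n,o,s,bl,br,ml,mr):
    f=lambda p:onplane(n,(o[0]+p[0]/s-.4,o[1]+p[1]/s-.4),.012)[:2]
    bl,br,ml,mr=map(f,(bl,br,ml,mr)); b=(bl+br)/2;m=(ml+mr)/2
    print(n,"ahead",(m-b)@ex,"left",(m-b)@ey,"w",np.linalg.norm(bl-br),np.linalg.norm(ml-mr))
sh("scene",(220,150),6.5,(145,386),(390,444),(242,370),(346,388))
sh("side",(220,170),6.5,(148,377),(348,456),(245,365),(335,400))
st=np.load("st9.npy",allow_pickle=True).item()
f=lambda p,z:onplane("wrist",p,z,st)[:2]
b=(f((242,247),.012)+f((320,247),.012))/2;m=(f((261,267),.032)+f((300,267),.032))/2
print((m-b)@ex,(m-b)@ey)
im=cv2.imread("pics/w9.png");crop(im,130,20,300,220,"k.png")
E
```

```text
scene ahead 0.03018742935689121 left 0.003554795786608823 w 0.10706325265773305 0.044151117821889505
side ahead 0.03387073331526765 left 0.00983368866041464 w 0.10546063598592342 0.048770566240558116
0.016928657478894753 -0.0006088271244805114
```

View pics/k.png

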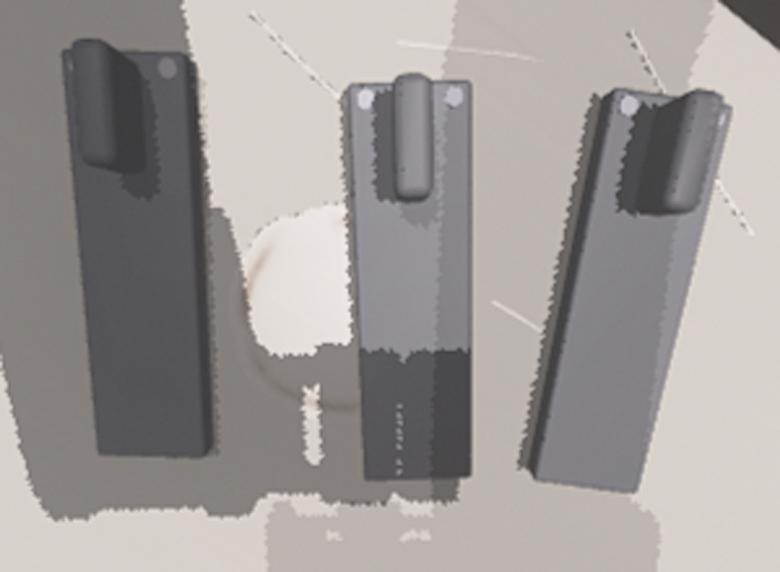

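```bash
python3 - <<'E'
from h import *
y=.577;ex=np.array([np.cos(y),np.sin(y)]);ey=np.array([-ex[1],ex[0]])
def sh(n,o,s,L):
    f=lambda p,z:onplane(n,(o[0]+p[0]/s-.4,o[1]+p[1]/s-.4),z)[:2]
    for k,(p,z) in L.items(): q=f(p,z);print(n,k,"long",(q@ex).round(4),"lat",(q@ey).round(4))
sh("scene",(220,150),6.5,{"bnr":((390,444),.012),"bfr":((587,236),.012),"bnl":((145,386),.012),"mtr":((346,388),.012),"mfr":((505,244),.012),"mtr top":((350,358),.032),"mfr top":((507,198),.032),"mtl top":((242,330),.032),"mfl top":((410,178),.032)})
sh("side",(220,170),6.5,{"bnr":((348,456),.012),"bfr":((678,304),.012),"bnl":((148,377),.012),"mtr":((335,400),.012),"mfr":((592,296),.012),"mtr top":((330,357),.032),"mfr top":((594,250),.032),"mtl top":((245,325),.032),"mfl top":((510,225),.032)})
E
```

```text
scene bnr long 0.6426 lat -0.0809
scene bfr long 0.842 lat -0.0777
scene bnl long 0.6431 lat 0.0261
scene mtr long 0.6752 lat -0.0458
scene mfr long 0.8197 lat -0.0489
scene mtr top long 0.6646 lat -0.0533
scene mfr top long 0.8233 lat -0.0481
scene mtl top long 0.6675 lat -0.0045
scene mfl top long 0.8243 lat -0.0017
side bnr long 0.6381 lat -0.0854
side bfr long 0.8391 lat -0.081
side bnl long 0.6411 lat 0.0201
side mtr long 0.6724 lat -0.0472
side mfr long 0.8228 lat -0.0499
side mtr top long 0.6661 lat -0.0506
side mfr top long 0.8226 lat -0.0503
side mtl top long 0.668 lat -0.0052
side mfl top long 0.8232 lat -0.0059
```

```bash
python3 - <<'E'
from h import *
st=np.load("st9.npy",allow_pickle=True).item()
k=lambda u,v:(130+u/2.6-.4,20+v/2.6-.4)
M={"C":[(65,55),(186,55),(97,453),(205,455)],"B":[(350,85),(471,83),(365,478),(470,475)],"A":[(613,92),(731,105),(540,482),(637,491)]}
for n,L in M.items():
    P=np.array([onplane("wrist",k(*p),.02,st) for p in L]);x=(P[2]+P[3]-P[0]-P[1])/2;yaw=np.arctan2(x[1],x[0])
    c=P.mean(0);print(n,c.round(4),np.linalg.norm(x).round(4),np.linalg.norm(P[1]-P[0]).round(4),"yaw",yaw.round(3),"fin",(c[:2]-.056*np.array([np.cos(yaw),np.sin(yaw)])).round(4))
goal([.439,.131,.10],.56)
E
```

```text
C [0.485  0.1623 0.02  ] 0.1564 0.0459 yaw 0.548 fin [0.4372 0.1331]
B [0.4316 0.2622 0.02  ] 0.1569 0.0464 yaw 0.608 fin [0.3856 0.2302]
A [0.3869 0.339  0.02  ] 0.1578 0.0462 yaw 0.453 fin [0.3366 0.3145]
shift [  87.3  131.1 -104.5] turn [ 0.02  -0.    -0.002] rows>= 4 t 14.0
```

Request:
{"op": "arm_command", "data": {
  "targets": [
    [120, 22, 33, -26, 0, 0, 0],
    [120, 44, 66, -52, 0.01, 0, 0],
    [120, 66, 99, -78, 0.02, 0, 0],
    [120, 87, 131, -104, 0.02, 0, 0],
    [120, 87, 131, -104, 0.02, 0, 0],
    [120, 87, 131, -104, 0.02, 0, 0],
    [120, 87, 131, -104, 0.02, 0, 0]
  ]
}}

```text
time: 14.7
ee_pos: [0.4394, 0.1323, 0.1014]
eef_rot: [-0.619, 0.342, 0.619, 0.342]
ft_force: [-0.5, 0.1, -0.1]
width: 0.0458
```

```bash
python3 - <<'E'
from h import *
s=read_state();print(s["ee_pos"],s["ft_force"],s["width"]);np.save("st10.npy",s,allow_pickle=True)
im=snap("wrist","w10.png");crop(im,180,120,200,150,"k.png")
E
```

```text
[0.43940968 0.13234818 0.10137816] [-0.52648155  0.08269397 -0.11273738] 0.04580674762561378
```

View pics/k.png

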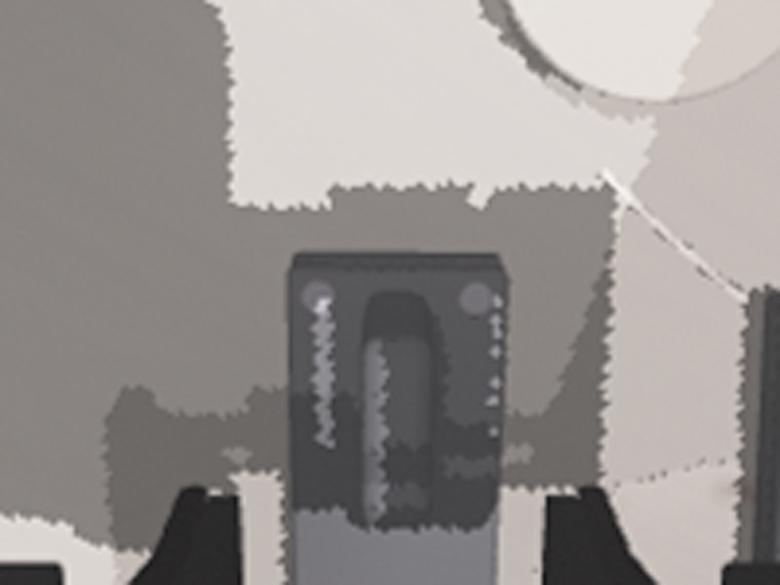

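Request:
{"op": "arm_command", "data": {
  "targets": [
    [120, 25, 0, 1, 0, 0, 0],
    [120, 50, 0, 1, 0, 0, 0],
    [120, 74, 0, 1, 0, 0, 0],
    [120, 74, 0, 1, 0, 0, 0],
    [255, 74, 0, 1, 0, 0, 0],
    [255, 74, 0, 1, 0, 0, 0],
    [255, 74, 0, 1, 0, 0, 0],
    [255, 74, 0, 1, 0, 0, 0],
    [255, 74, 0, 1, 0, 0, 0],
    [255, 74, 0, 1, 0, 0, 0]
  ],
  "newtons": 50
}}

```text
time: 15.75
ee_pos: [0.4385, 0.1323, 0.028]
eef_rot: [0.619, -0.342, -0.619, -0.343]
ft_force: [-1.4, -0.6, 5.2]
width: 0.0134
```

```bash
python3 - <<'E'
from h import *
s=read_state();print(s["ee_pos"],s["ft_force"],s["width"]);np.save("st11.npy",s,allow_pickle=True)
im=snap("wrist","w11.png");crop(im,180,120,200,150,"k.png")
E
```

```text
[0.43849703 0.13227176 0.02804301] [-1.37574897 -0.57073023  5.24634557] 0.013436434217566708
```

View pics/k.png

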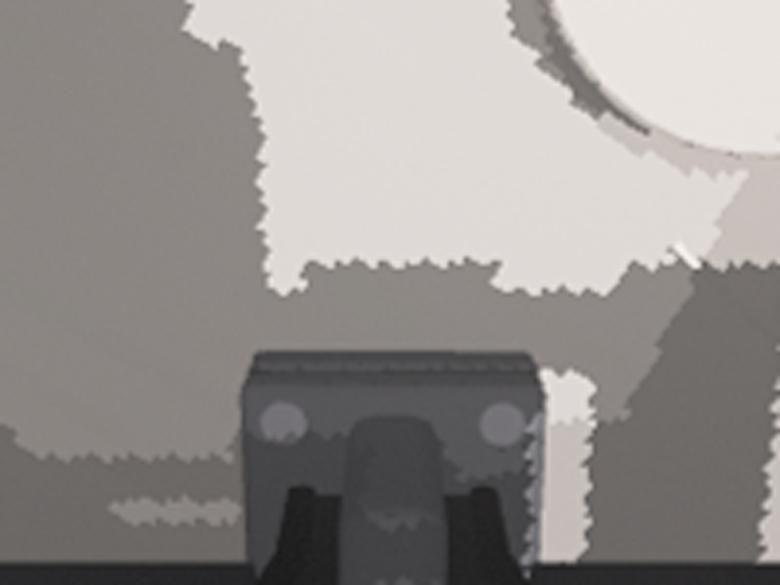

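```bash
python3 - <<'E'
from h import *
goal([.45,.05,.042],.25)
goal([.462,-.063,.042],-.033)
E
```

```text
shift [-14.   34.  -75.8] turn [0.31  0.    0.001] rows>= 3 t 15.8
shift [ -14.    83.8 -177.9] turn [0.593 0.    0.001] rows>= 4 t 15.8
```

Request:
{"op": "arm_command", "data": {
  "targets": [
    [255, -14, 0, 0, 0, 0, 0],
    [255, -14, 0, 0, 0, 0, 0],
    [255, -14, 8, -20, 0.08, 0, 0],
    [255, -14, 18, -40, 0.16, 0, 0],
    [255, -14, 26, -58, 0.24, 0, 0],
    [255, -14, 34, -76, 0.31, 0, 0],
    [255, -14, 47, -101, 0.38, 0, 0],
    [255, -14, 60, -126, 0.45, 0, 0],
    [255, -14, 72, -152, 0.52, 0, 0],
    [255, -14, 84, -178, 0.593, 0, 0]
  ]
}}

```text
time: 16.8
ee_pos: [0.4612, -0.0658, 0.0413]
eef_rot: [-0.49, 0.51, 0.49, 0.51]
ft_force: [0.2, 1.4, -2.9]
width: 0.0136
```

Request:
{"op": "arm_command", "data": {
  "targets": [
    [255, 0, 0, 0, 0, 0, 0],
    [255, 0, 0, 0, 0, 0, 0]
  ]
}}

```text
time: 17.0
ee_pos: [0.4612, -0.0647, 0.0412]
eef_rot: [-0.491, 0.509, 0.491, 0.509]
ft_force: [-0.3, 0.7, -1.4]
width: 0.0136
```

```bash
python3 - <<'E'
from h import *
s=read_state();print(s["ee_pos"],s["ft_force"],s["width"]);np.save("st12.npy",s,allow_pickle=True)
goal([.469,-.0632,.031],-.033)
im=snap("wrist","w12.png");crop(im,180,120,200,150,"k.png");im=snap("side","sd12.png");crop(im,200,170,240,180,"k2.png");im=snap("scene","sc12.png");crop(im,220,190,240,180,"k3.png")
E
```

```text
[ 0.46119228 -0.06467161  0.04123603] [-0.34590902  0.69825426 -1.42784655] 0.013638285110511413
shift [10.2 -7.8  1.8] turn [-0.003 -0.    -0.001] rows>= 1 t 17.0
```

View pics/k.png

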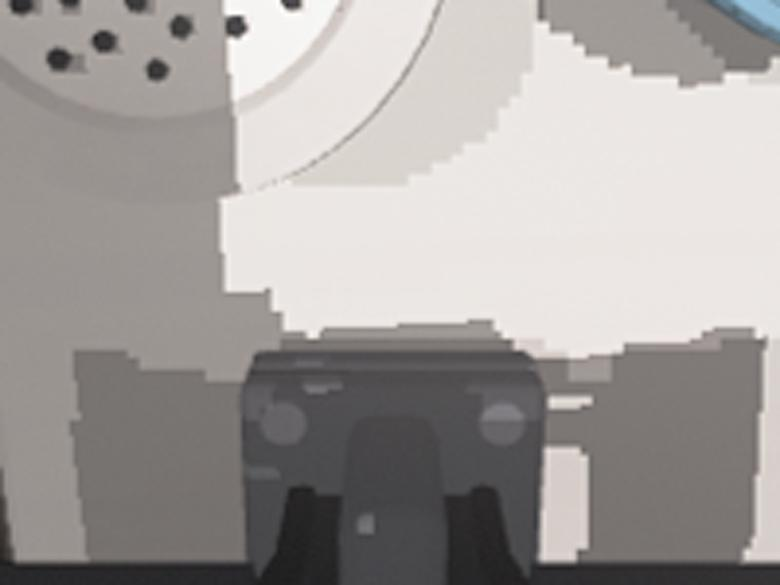

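View pics/k2.png

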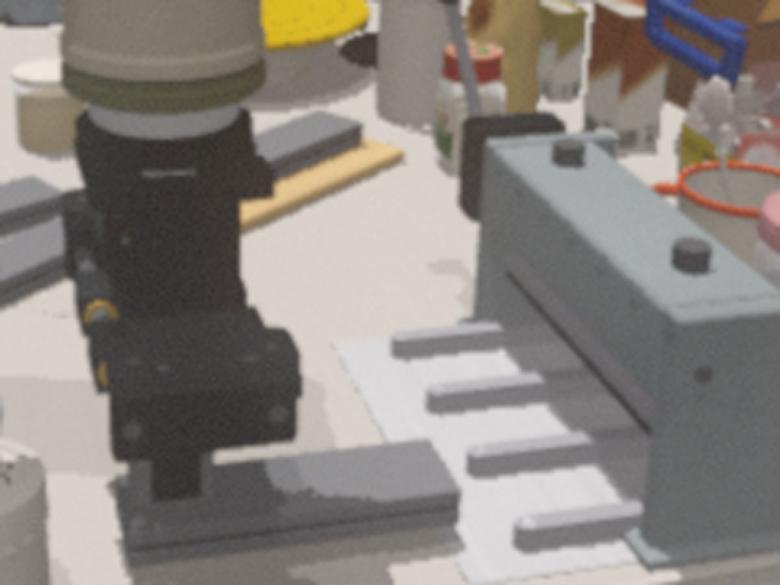

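View pics/k3.png

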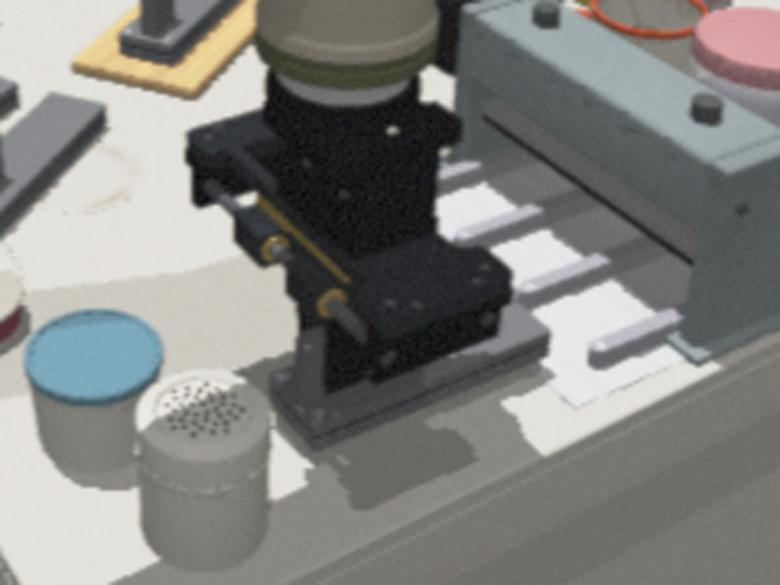

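```bash
python3 - <<'E'
from h import *
z=.0412-.0275+.02
a=lambda u,v:(200+u/3.25-.4,170+v/3.25-.4)
b=lambda u,v:(220+u/3.25-.4,190+v/3.25-.4)
for n,f,fl,fr,n3,n4 in [("side",a,(430,443),(460,492),(471,452),(518,523)),("scene",b,(505,303),(548,336),(524,282),(592,345))]:
    L,Rr=onplane(n,f(*fl),z),onplane(n,f(*fr),z);r3,r4=onplane(n,f(*n3),.010),onplane(n,f(*n4),.010)
    print(n,L.round(4),Rr.round(4),((L+Rr)/2).round(4),"rails",r3.round(4),r4.round(4),((r3+r4)/2).round(4))
E
```

```text
side [ 0.5961 -0.0511  0.0337] [ 0.5943 -0.0945  0.0337] [ 0.5952 -0.0728  0.0337] rails [ 0.6286 -0.0297  0.01  ] [ 0.6261 -0.0935  0.01  ] [ 0.6274 -0.0616  0.01  ]
scene [ 0.589  -0.0578  0.0337] [ 0.5895 -0.0934  0.0337] [ 0.5892 -0.0756  0.0337] rails [ 0.6354 -0.0255  0.01  ] [ 0.628  -0.0922  0.01  ] [ 0.6317 -0.0588  0.01  ]
```

Request:
{"op": "arm_command", "data": {
  "targets": [
    [255, 6, -5, 2.5, 0, 0, 0],
    [255, 11, -10, 2.5, 0, 0, 0],
    [255, 11, -16, 2.5, 0, 0, 0],
    [255, 11, -16, 2.5, 0, 0, 0],
    [255, 11, -16, 2.5, 0, 0, 0]
  ]
}}

```text
time: 17.65
ee_pos: [0.4778, -0.0614, 0.0305]
eef_rot: [-0.492, 0.508, 0.492, 0.508]
ft_force: [0.2, -0.4, -1.5]
width: 0.0138
```

```bash
python3 - <<'E'
from h import *
s=read_state();print(s["ee_pos"],s["ft_force"],s["width"])
im=snap("side","sd13.png");crop(im,290,270,100,75,"k2.png");im=snap("scene","sc13.png");crop(im,340,260,100,75,"k3.png")
E
```

```text
[ 0.47784058 -0.06139742  0.03048483] [ 0.20781483 -0.4238552  -1.48768015] 0.013765874858202047
```

View pics/k2.png

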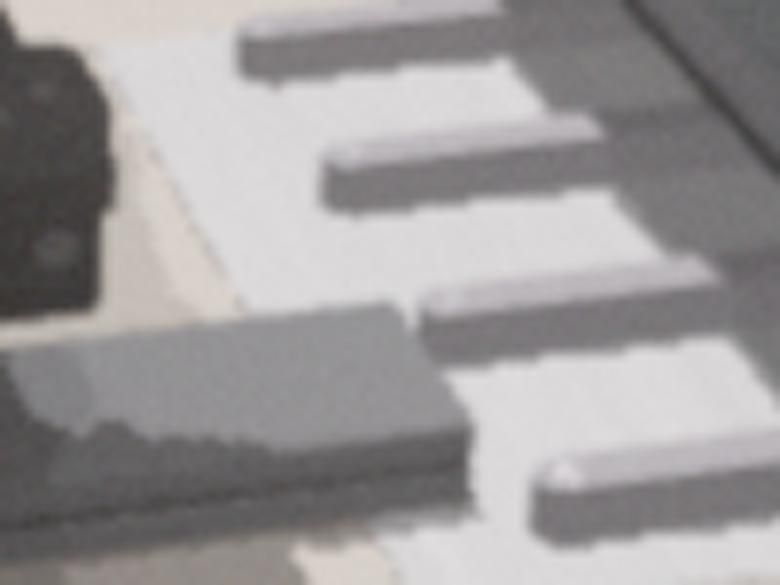

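View pics/k3.png

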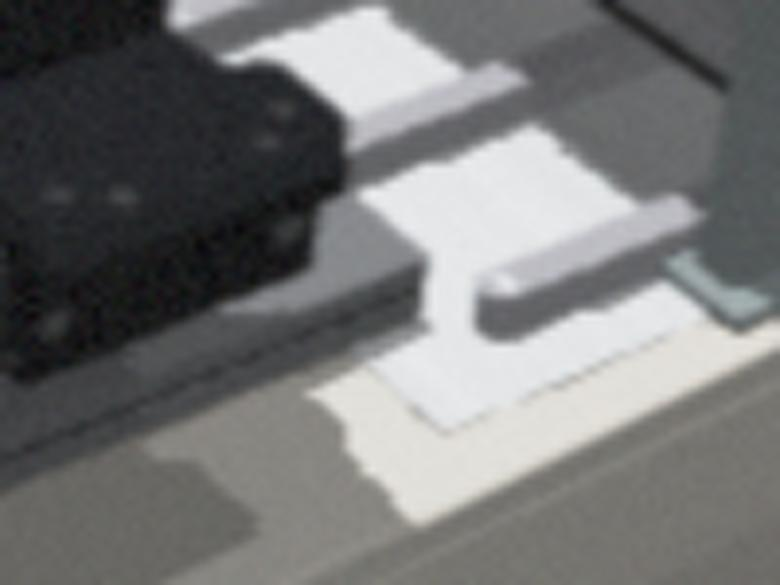

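Request:
{"op": "arm_command", "data": {
  "targets": [
    [255, 0, -4, 1.5, 0, 0, 0],
    [255, 0, -10, 1.5, 0, 0, 0],
    [255, 0, -16, 1.5, 0, 0, 0],
    [255, 0, -22, 1.5, 0, 0, 0],
    [255, 0, -28, 1.5, 0, 0, 0],
    [255, 0, -34, 1.5, 0, 0, 0]
  ]
}}

```text
time: 18.35
ee_pos: [0.5123, -0.061, 0.0305]
eef_rot: [-0.492, 0.508, 0.492, 0.508]
ft_force: [0.3, -1.2, -1.6]
width: 0.0133
```

```bash
python3 - <<'E'
from h import *
s=read_state();print(s["ee_pos"],s["ft_force"],s["torque"],s["width"])
im=snap("side","sd14.png");crop(im,290,270,100,75,"k2.png");im=snap("scene","sc14.png");crop(im,340,260,100,75,"k3.png")
E
```

```text
[ 0.5123116  -0.06100098  0.03048222] [ 0.31591325 -1.19738502 -1.61754066] [ 0.05078254  0.07077292 -0.03017283] 0.01334170844766435
```

View pics/k2.png

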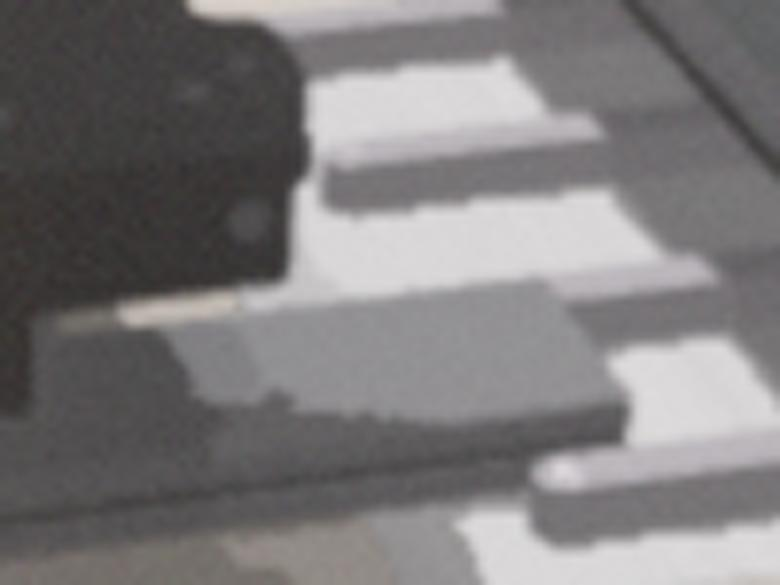

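View pics/k3.png

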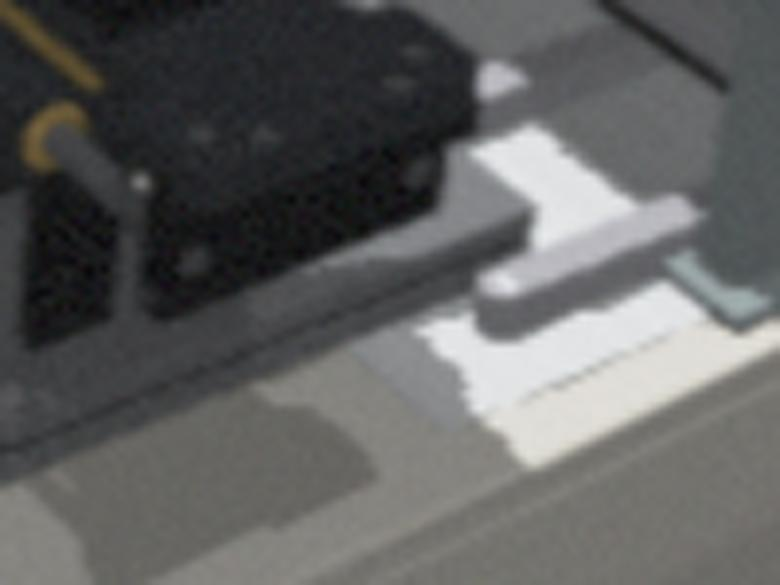

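Request:
{"op": "arm_command", "data": {
  "targets": [
    [255, 1, -8, -0.5, 0, 0, 0],
    [255, 1, -16, -0.5, 0, 0, 0],
    [255, 1, -26, -0.5, 0, 0, 0],
    [255, 1, -36, -0.5, 0, 0, 0],
    [255, 1, -46, -0.5, 0, 0, 0],
    [255, 1, -56, -0.5, 0, 0, 0],
    [255, 1, -66, -0.5, 0, 0, 0],
    [255, 1, -76, -0.5, 0, 0, 0],
    [255, 1, -86, -0.5, 0, 0, 0],
    [255, 1, -86, -0.5, 0, 0, 0]
  ]
}}

```text
time: 19.45
ee_pos: [0.599, -0.0643, 0.0295]
eef_rot: [-0.492, 0.508, 0.492, 0.508]
ft_force: [0.3, -0.7, -1.7]
width: 0.0133
```

Request:
{"op": "arm_command", "data": {
  "targets": [
    [255, 1, -3, 0, 0, 0, 0],
    [255, 1, -6, 0, 0, 0, 0],
    [255, 1, -9, 0, 0, 0, 0],
    [255, 1, -12, 0, 0, 0, 0],
    [255, 1, -14, 0, 0, 0, 0],
    [255, 1, -14, 0, 0, 0, 0]
  ]
}}

```text
time: 20.05
ee_pos: [0.6119, -0.0648, 0.0286]
eef_rot: [-0.492, 0.508, 0.492, 0.508]
ft_force: [-0.1, 0.4, -1.4]
width: 0.0134
```

Request:
{"op": "arm_command", "data": {
  "targets": [
    [255, 0.5, -2, 0, 0, 0, 0],
    [255, 0.5, -4, 0, 0, 0, 0],
    [255, 0.5, -6, 0, 0, 0, 0],
    [255, 0.5, -6, 0, 0, 0, 0]
  ]
}}

```text
time: 20.45
ee_pos: [0.6157, -0.0648, 0.0281]
eef_rot: [-0.49, 0.509, 0.493, 0.507]
ft_force: [-15.1, 1.2, 11.6]
width: 0.0136
```

Request:
{"op": "arm_command", "data": {
  "targets": [
    [120, 0, 1, 0, 0, 0, 0],
    [120, 0, 1, 0, 0, 0, 0],
    [120, 0, 1, 0, 0, 0, 0],
    [120, 0, 1, 0, 0, 0, 0],
    [120, -40, 1, 0, 0, 0, 0],
    [120, -80, 1, 0, 0, 0, 0],
    [120, -120, 20, 0, 0, 0, 0],
    [120, -160, 60, 0, 0, 0, 0],
    [120, -160, 60, 0, 0, 0, 0]
  ]
}}

```text
time: 21.35
ee_pos: [0.5576, -0.0638, 0.1929]
eef_rot: [-0.493, 0.507, 0.49, 0.51]
ft_force: [0.5, 0.1, -0.6]
width: 0.046
```

```bash
python3 - <<'E'
from h import *
s=read_state();print(s["ee_pos"],s["ft_force"],s["width"]);np.save("st15.npy",s,allow_pickle=True)
im=snap("wrist","w15.png");im=snap("side","sd15.png");crop(im,290,230,160,120,"k2.png");im=snap("scene","sc15.png");crop(im,150,170,240,180,"k3.png")
E
```

```text
[ 0.55756307 -0.06383764  0.19294015] [ 0.49819687  0.11936823 -0.57339345] 0.04603001610954562
```

View pics/w15.png

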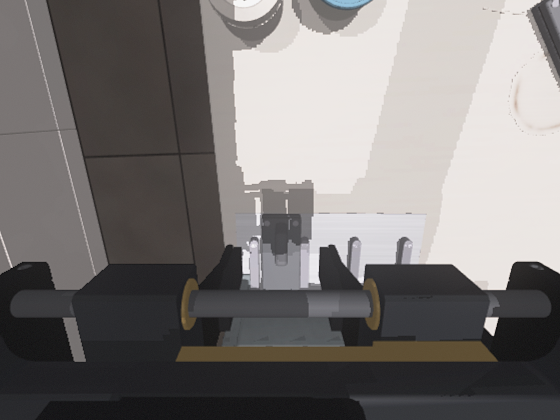

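View pics/k2.png

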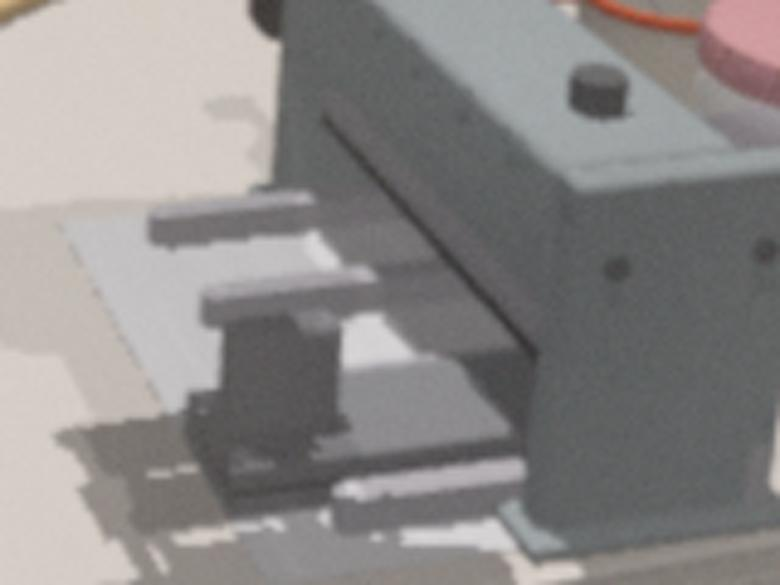

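View pics/k3.png

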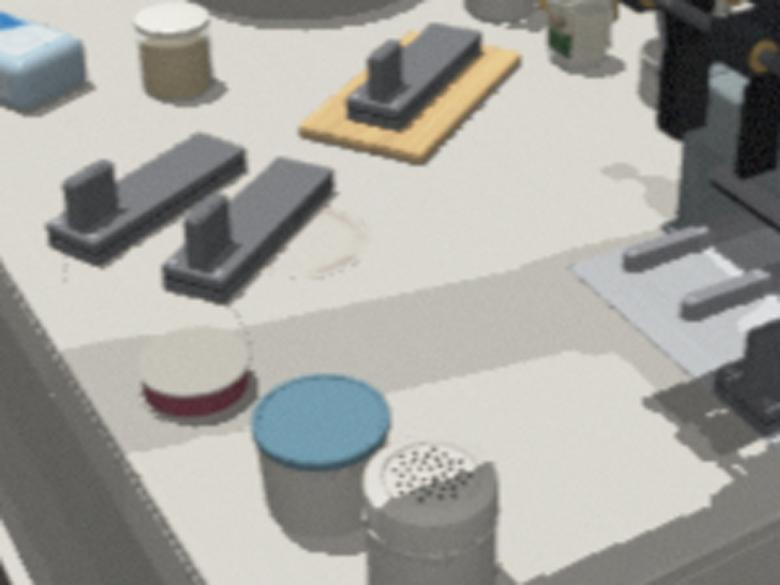

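```bash
python3 - <<'E'
from h import *
goal([.387,.229,.17],.61)
E
```

```text
shift [ 18.1 180.3 286. ] turn [-0.642  0.     0.001] rows>= 7 t 21.5
```

Request:
{"op": "arm_command", "data": {
  "targets": [
    [120, 0, 25, 40, -0.09, 0, 0],
    [120, 0, 51, 81, -0.18, 0, 0],
    [120, 0, 77, 122, -0.27, 0, 0],
    [120, 5, 103, 163, -0.36, 0, 0],
    [120, 10, 129, 204, -0.45, 0, 0],
    [120, 14, 155, 245, -0.55, 0, 0],
    [120, 18, 180, 286, -0.642, 0, 0],
    [120, 18, 180, 286, -0.642, 0, 0],
    [120, 18, 180, 286, -0.642, 0, 0],
    [120, 18, 180, 286, -0.642, 0, 0]
  ]
}}

```text
time: 22.5
ee_pos: [0.3876, 0.2279, 0.1691]
eef_rot: [-0.626, 0.328, 0.627, 0.327]
ft_force: [0.3, 0.8, -0.4]
width: 0.0464
```

```bash
python3 - <<'E'
from h import *
s=read_state();print(s["ee_pos"],s["ft_force"],s["width"]);np.save("st16.npy",s,allow_pickle=True)
im=snap("wrist","w16.png");crop(im,180,60,280,210,"k.png");
goal([.387,.229,.10],.61)
E
```

```text
[0.38762757 0.2279381  0.16908631] [ 0.28733299  0.78639387 -0.35648365] 0.0463706123007552
shift [69.4 -0.1  1.5] turn [-0.003 -0.    -0.001] rows>= 2 t 22.6
```

View pics/k.png

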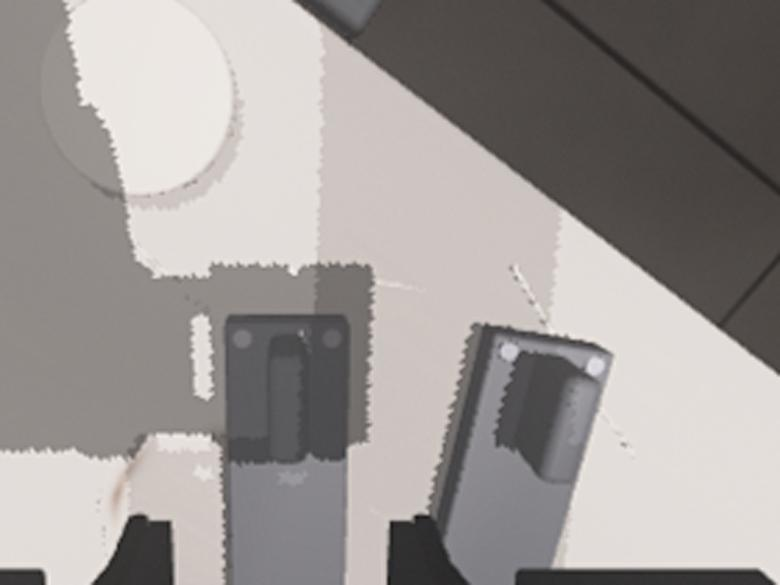

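```bash
python3 - <<'E'
from h import *
def chk(f,uv):
    st=np.load(f,allow_pickle=True).item();r=R.from_quat(st["eef_rot"]);m=onplane("wrist",uv,.02,st)
    print(f,(r.inv().apply(m-st["ee_pos"])*1000).round(1))
chk("st10.npy",(180+400/3.9-.4,120+268/3.9-.4))
chk("st16.npy",(180+288/2.786-.4,60+320/2.786-.4))
E
```

```text
st10.npy [81.4 26.   1.6]
st16.npy [149.1  24.7   3. ]
```

Request:
{"op": "arm_command", "data": {
  "targets": [
    [120, 45, 1, 2, 0, 0, 0],
    [120, 90, 1, 2, 0, 0, 0],
    [120, 120, 1, 2, 0, 0, 0],
    [120, 141, 1, 2, 0, 0, 0],
    [120, 141, 1, 2, 0, 0, 0],
    [255, 141, 1, 2, 0, 0, 0],
    [255, 141, 1, 2, 0, 0, 0],
    [255, 141, 1, 2, 0, 0, 0],
    [255, 141, 1, 2, 0, 0, 0],
    [255, 141, 1, 2, 0, 0, 0]
  ],
  "newtons": 50
}}

```text
time: 23.55
ee_pos: [0.3855, 0.2301, 0.0296]
eef_rot: [0.627, -0.327, -0.627, -0.327]
ft_force: [0.5, -0.5, 0.6]
width: 0.0139
```

Request:
{"op": "arm_command", "data": {
  "targets": [
    [255, 0, 0, 0, 0, 0, 0],
    [255, 0, 0, 0, 0, 0, 0]
  ]
}}

```text
time: 23.75
ee_pos: [0.3855, 0.2301, 0.0296]
eef_rot: [0.627, -0.327, -0.627, -0.327]
ft_force: [-0.9, -0.8, 6.5]
width: 0.0135
```

```bash
python3 - <<'E'
from h import *
s=read_state();print(s["ee_pos"],s["ft_force"],s["width"])
im=snap("wrist","w17.png");crop(im,180,120,200,150,"k.png")
goal([.42,.15,.043],.4)
goal([.45,.06,.043],.18)
goal([.464,.001,.043],-.033)
E
```

```text
[0.38547019 0.2300647  0.02957607] [-0.85508782 -0.75906368  6.52590052] 0.013473026252944933
shift [-13.5  17.5 -85.4] turn [0.209 0.    0.001] rows>= 2 t 23.8
shift [ -13.5   44.4 -176.4] turn [0.429 0.    0.001] rows>= 4 t 23.8
shift [ -13.5   66.6 -232.8] turn [0.642 0.    0.001] rows>= 5 t 23.8
```

View pics/k.png

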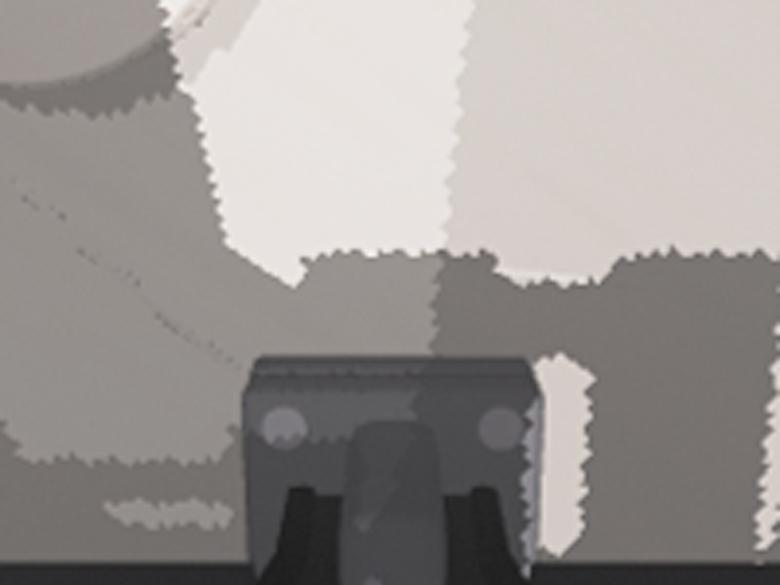

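```bash
python3 - <<'E'
from h import *
st=np.load("st16.npy",allow_pickle=True).item()
f=lambda u,v:(180+u/2.786-.4,60+v/2.786-.4)
for p in [(140,95),(235,100),(140,192),(190,180)]: print(onplane("wrist",f(*p),.03,st).round(3))
# blue lid jar
st=np.load("st12.npy",allow_pickle=True).item()
E
```

```text
[0.33 0.13 0.03]
[0.313 0.157 0.03 ]
[0.356 0.147 0.03 ]
[0.343 0.159 0.03 ]
```

Request:
{"op": "arm_command", "data": {
  "targets": [
    [255, -13, 0, 0, 0, 0, 0],
    [255, -13, 2, -10, 0, 0, 0],
    [255, -13, 8, -40, 0.1, 0, 0],
    [255, -13, 17, -85, 0.2, 0, 0],
    [255, -13, 26, -115, 0.28, 0, 0],
    [255, -13, 35, -146, 0.35, 0, 0],
    [255, -13, 44, -176, 0.43, 0, 0],
    [255, -13, 55, -205, 0.53, 0, 0],
    [255, -13, 67, -233, 0.642, 0, 0],
    [255, -13, 67, -233, 0.642, 0, 0]
  ]
}}

```text
time: 24.8
ee_pos: [0.4636, -0.0046, 0.0416]
eef_rot: [-0.49, 0.511, 0.489, 0.51]
ft_force: [0.2, -0.1, -1.6]
width: 0.0136
```

Request:
{"op": "arm_command", "data": {
  "targets": [
    [255, 0, 0, 0, 0, 0, 0],
    [255, 0, 0, 0, 0, 0, 0]
  ]
}}

```text
time: 25.0
ee_pos: [0.4632, 0.001, 0.0417]
eef_rot: [-0.492, 0.508, 0.492, 0.508]
ft_force: [-1.0, 0.7, -1.5]
width: 0.0137
```

```bash
python3 - <<'E'
from h import *
s=read_state();print(s["ee_pos"],s["ft_force"],s["width"])
im=snap("wrist","w18.png");crop(im,180,120,200,150,"k.png")
goal([.478,-.000,.031],-.033)
E
```

```text
[0.46318968 0.00099923 0.04168357] [-0.95627124  0.74688845 -1.50780727] 0.013743703152639977
shift [ 10.8 -14.8  -0.8] turn [ 0.003  0.    -0.   ] rows>= 1 t 25.1
```

View pics/k.png

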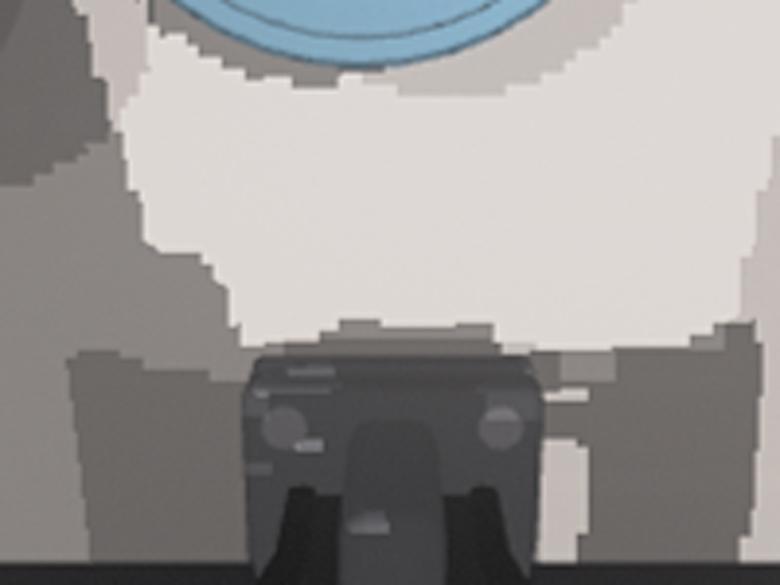

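Request:
{"op": "arm_command", "data": {
  "targets": [
    [255, 6, -5, 1.5, 0, 0, 0],
    [255, 11, -10, 1.5, 0, 0, 0],
    [255, 11, -15, 1.5, 0.003, 0, 0],
    [255, 11, -15, 1.5, 0.003, 0, 0],
    [255, 11, -15, 1.5, 0.003, 0, 0]
  ]
}}

```text
time: 25.55
ee_pos: [0.4787, 0.0014, 0.031]
eef_rot: [-0.491, 0.509, 0.491, 0.509]
ft_force: [0.5, -0.2, -0.6]
width: 0.0138
```

```bash
python3 - <<'E'
from h import *
s=read_state();print(s["ee_pos"],s["ft_force"],s["width"])
im=snap("side","sd19.png");crop(im,290,250,100,75,"k2.png")
E
```

```text
[0.47869853 0.00140655 0.03096742] [ 0.45606214 -0.16154608 -0.58045385] 0.013821170270627273
```

View pics/k2.png

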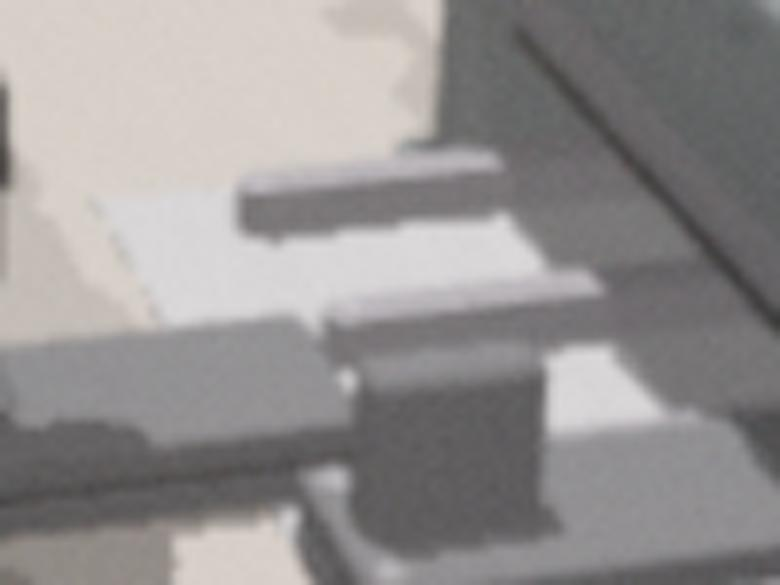

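Request:
{"op": "arm_command", "data": {
  "targets": [
    [255, 0, -4, 1.3, 0, 0, 0],
    [255, 0, -10, 1.3, 0, 0, 0],
    [255, 0, -16, 1.3, 0, 0, 0],
    [255, 0, -22, 1.3, 0, 0, 0],
    [255, 0, -28, 1.3, 0, 0, 0],
    [255, 0, -34, 1.3, 0, 0, 0]
  ]
}}

```text
time: 26.2
ee_pos: [0.5132, 0.0014, 0.031]
eef_rot: [-0.491, 0.509, 0.491, 0.509]
ft_force: [0.3, 0.5, -2.0]
width: 0.0137
```

```bash
python3 - <<'E'
from h import *
s=read_state();print(s["ee_pos"],s["ft_force"],s["width"])
im=snap("side","sd20.png");crop(im,290,250,100,75,"k2.png")
E
```

```text
[0.51320195 0.00143733 0.03097617] [ 0.33272302  0.45382119 -2.0466472 ] 0.01372320012921027
```

View pics/k2.png

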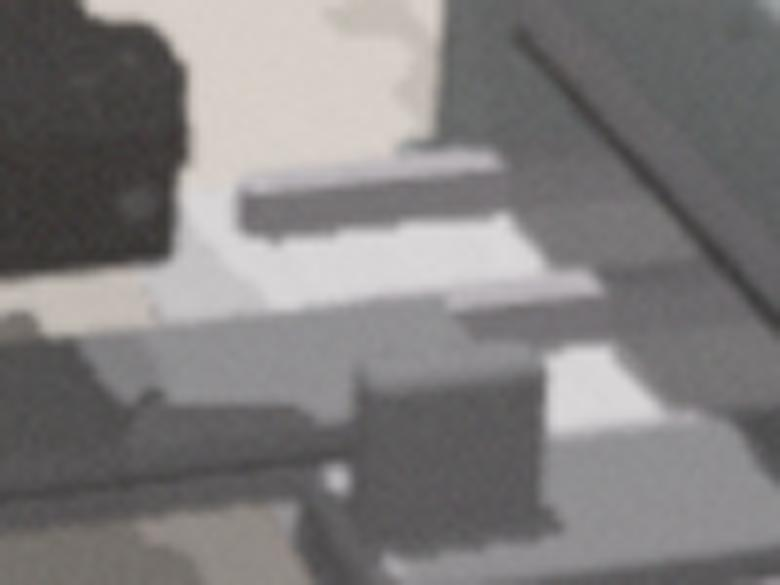

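Request:
{"op": "arm_command", "data": {
  "targets": [
    [255, 1, -8, -0.3, 0, 0, 0],
    [255, 1, -16, -0.3, 0, 0, 0],
    [255, 1, -26, -0.3, 0, 0, 0],
    [255, 1, -36, -0.3, 0, 0, 0],
    [255, 1, -46, -0.3, 0, 0, 0],
    [255, 1, -56, -0.3, 0, 0, 0],
    [255, 1, -66, -0.3, 0, 0, 0],
    [255, 2, -76, -0.3, 0, 0, 0],
    [255, 2, -84, -0.3, 0, 0, 0],
    [255, 2, -84, -0.3, 0, 0, 0]
  ]
}}

```text
time: 27.25
ee_pos: [0.5985, -0.0018, 0.0297]
eef_rot: [-0.491, 0.508, 0.49, 0.509]
ft_force: [2.0, -0.2, 0.6]
width: 0.0136
```

Request:
{"op": "arm_command", "data": {
  "targets": [
    [255, 0.5, -4, 0, 0, 0, 0],
    [255, 0.5, -8, 0, 0, 0, 0],
    [255, 0.5, -11, 0, 0, 0, 0],
    [255, 0.5, -14, 0, 0, 0, 0],
    [255, 0.5, -14, 0, 0, 0, 0]
  ]
}}

```text
time: 27.75
ee_pos: [0.6107, -0.0023, 0.0296]
eef_rot: [-0.491, 0.509, 0.491, 0.509]
ft_force: [-5.8, 1.7, 12.8]
width: 0.0137
```

Request:
{"op": "arm_command", "data": {
  "targets": [
    [255, 0, -2, 0, 0, 0, 0],
    [255, 0, -4, 0, 0, 0, 0],
    [255, 0, -5, 0, 0, 0, 0],
    [255, 0, -5, 0, 0, 0, 0]
  ]
}}

```text
time: 28.15
ee_pos: [0.6154, -0.0025, 0.0296]
eef_rot: [-0.491, 0.509, 0.491, 0.509]
ft_force: [-6.8, 0.6, 14.0]
width: 0.0135
```

Request:
{"op": "arm_command", "data": {
  "targets": [
    [255, -0.8, -2, 0, 0, 0, 0],
    [255, -0.8, -4, 0, 0, 0, 0],
    [255, -0.8, -5, 0, 0, 0, 0],
    [255, -0.8, -5, 0, 0, 0, 0]
  ]
}}

```text
time: 28.55
ee_pos: [0.6167, -0.0025, 0.0296]
eef_rot: [-0.489, 0.511, 0.493, 0.507]
ft_force: [-24.8, -0.2, 23.4]
width: 0.0138
```

Request:
{"op": "arm_command", "data": {
  "targets": [
    [255, 0, 2, 0, 0, 0, 0],
    [120, 0, 2, 0, 0, 0, 0],
    [120, 0, 2, 0, 0, 0, 0],
    [120, 0, 2, 0, 0, 0, 0],
    [120, 0, 2, 0, 0, 0, 0],
    [120, -40, 2, 0, 0, 0, 0],
    [120, -80, 2, 0, 0, 0, 0],
    [120, -120, 20, 0, 0, 0, 0],
    [120, -160, 60, 0, 0, 0, 0],
    [120, -160, 60, 0, 0, 0, 0]
  ]
}}

```text
time: 29.55
ee_pos: [0.5605, -0.0008, 0.1942]
eef_rot: [-0.492, 0.507, 0.49, 0.511]
ft_force: [1.0, 0.6, 0.5]
width: 0.0462
```

```bash
python3 - <<'E'
from h import *
s=read_state();print(s["ee_pos"],s["ft_force"],s["width"]);np.save("st21.npy",s,allow_pickle=True)
im=snap("side","sd21.png");crop(im,290,230,160,120,"k2.png");im=snap("scene","sc21.png");crop(im,150,170,240,180,"k3.png")
goal([.338,.313,.17],.45)
E
```

```text
[ 0.56054829 -0.00077502  0.194181  ] [0.97691274 0.61552077 0.49156921] 0.0462298167169112
shift [ 20.5 233.9 305.2] turn [-0.486  0.001  0.003] rows>= 8 t 29.6
```

View pics/k2.png

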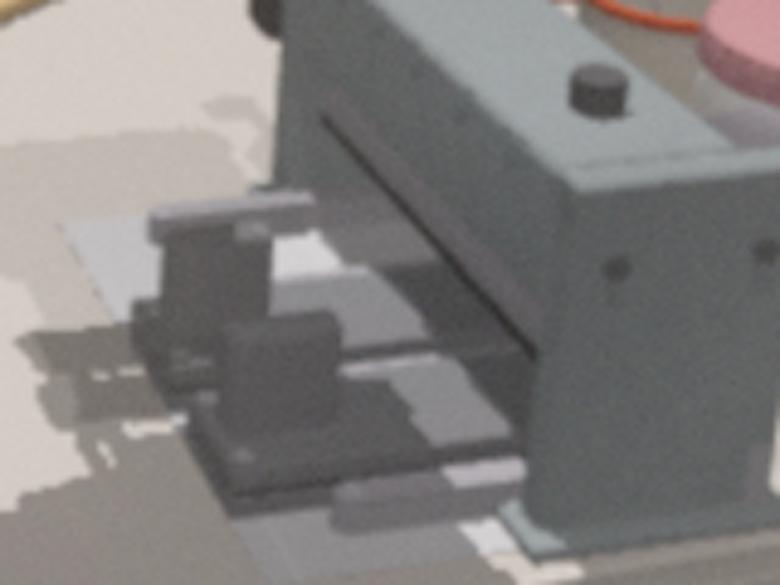

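View pics/k3.png

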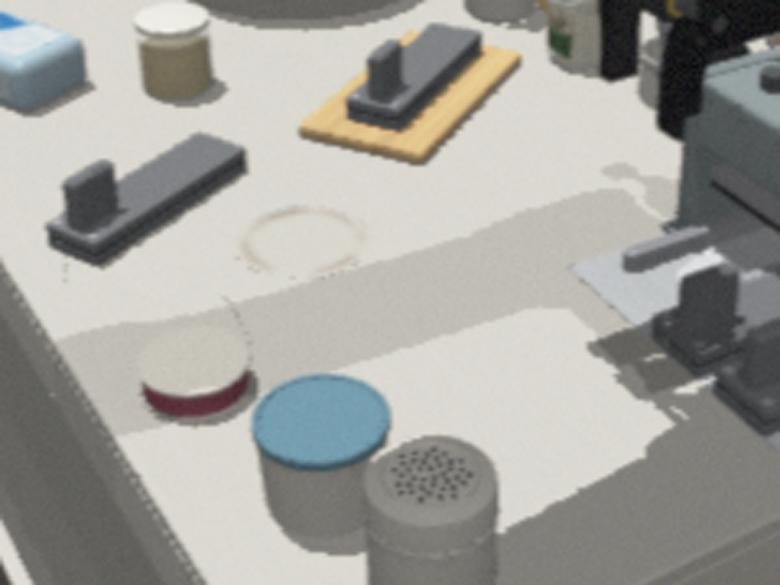

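Request:
{"op": "arm_command", "data": {
  "targets": [
    [120, 0, 29, 38, -0.06, 0, 0],
    [120, 0, 58, 76, -0.12, 0, 0],
    [120, 0, 87, 114, -0.18, 0, 0],
    [120, 0, 116, 152, -0.24, 0, 0],
    [120, 5, 145, 190, -0.3, 0, 0],
    [120, 10, 175, 228, -0.36, 0, 0],
    [120, 15, 205, 267, -0.42, 0, 0],
    [120, 20, 234, 305, -0.486, 0, 0],
    [120, 20, 234, 305, -0.486, 0, 0],
    [120, 20, 234, 305, -0.486, 0, 0]
  ]
}}

```text
time: 30.65
ee_pos: [0.337, 0.3132, 0.1678]
eef_rot: [-0.599, 0.376, 0.6, 0.374]
ft_force: [1.2, -0.1, -0.4]
width: 0.046
```

Request:
{"op": "arm_command", "data": {
  "targets": [
    [120, 0, 0, 0, 0, 0, 0],
    [120, 0, 0, 0, 0, 0, 0]
  ]
}}

```text
time: 30.85
ee_pos: [0.3386, 0.3117, 0.169]
eef_rot: [-0.598, 0.377, 0.599, 0.376]
ft_force: [0.4, -0.2, -0.5]
width: 0.0462
```

```bash
python3 - <<'E'
from h import *
s=read_state();print(s["ee_pos"],s["ft_force"],s["width"]);np.save("st22.npy",s,allow_pickle=True)
im=snap("wrist","w22.png");crop(im,180,60,280,210,"k.png");
E
```

```text
[0.3385617  0.3117231  0.16895248] [ 0.35384107 -0.23462415 -0.52710363] 0.04623338158407085
```

View pics/k.png

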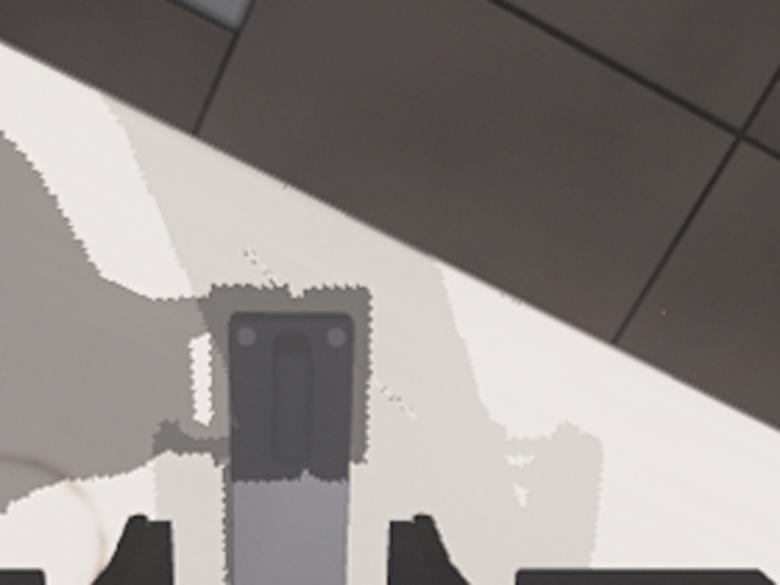

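```bash
python3 - <<'E'
from h import *
st=np.load("st22.npy",allow_pickle=True).item();r=R.from_quat(st["eef_rot"])
f=lambda u,v:(180+u/2.786-.4,60+v/2.786-.4)
for p in [(292,318),(229,318),(354,318),(232,575),(347,575)]: print((r.inv().apply(onplane("wrist",f(*p),.02,st)-st["ee_pos"])*1000).round(1))
E
```

```text
[149.   25.5   4.4]
[149.   25.5 -19.4]
[149.   25.5  27.7]
[148.9 -82.4 -20.1]
[148.9 -82.4  27.8]
```

Request:
{"op": "arm_command", "data": {
  "targets": [
    [120, 45, 0, 3.5, 0, 0, 0],
    [120, 90, 0, 3.5, 0, 0, 0],
    [120, 120, 0, 3.5, 0, 0, 0],
    [120, 140, 0, 3.5, 0, 0, 0],
    [120, 140, 0, 3.5, 0, 0, 0],
    [255, 140, 0, 3.5, 0, 0, 0],
    [255, 140, 0, 3.5, 0, 0, 0],
    [255, 140, 0, 3.5, 0, 0, 0],
    [255, 140, 0, 3.5, 0, 0, 0],
    [255, 140, 0, 3.5, 0, 0, 0]
  ],
  "newtons": 50
}}

```text
time: 31.9
ee_pos: [0.3363, 0.316, 0.0299]
eef_rot: [0.599, -0.375, -0.599, -0.376]
ft_force: [-0.6, -0.2, 2.5]
width: 0.0143
```

Request:
{"op": "arm_command", "data": {
  "targets": [
    [255, 0, 0, 0, 0, 0, 0],
    [255, 0, 0, 0, 0, 0, 0]
  ]
}}

```text
time: 32.1
ee_pos: [0.3364, 0.316, 0.0299]
eef_rot: [0.599, -0.376, -0.599, -0.376]
ft_force: [-1.1, -1.7, 5.9]
width: 0.0134
```

```bash
python3 - <<'E'
from h import *
s=read_state();print(s["ee_pos"],s["ft_force"],s["width"])
im=snap("wrist","w23.png");crop(im,180,120,200,150,"k.png")
goal([.40,.20,.043],.3)
goal([.45,.10,.043],.1)
goal([.464,.064,.043],-.033)
E
```

```text
[0.33642082 0.31600767 0.02988241] [-1.12364392 -1.65207111  5.94597569] 0.01341152762114722
shift [ -13.1   -6.7 -132.1] turn [0.15  0.    0.001] rows>= 3 t 32.1
shift [ -13.2   -8.2 -243.9] turn [0.35  0.    0.001] rows>= 5 t 32.1
shift [ -13.2   -5.2 -282.4] turn [0.483 0.    0.001] rows>= 6 t 32.1
```

View pics/k.png

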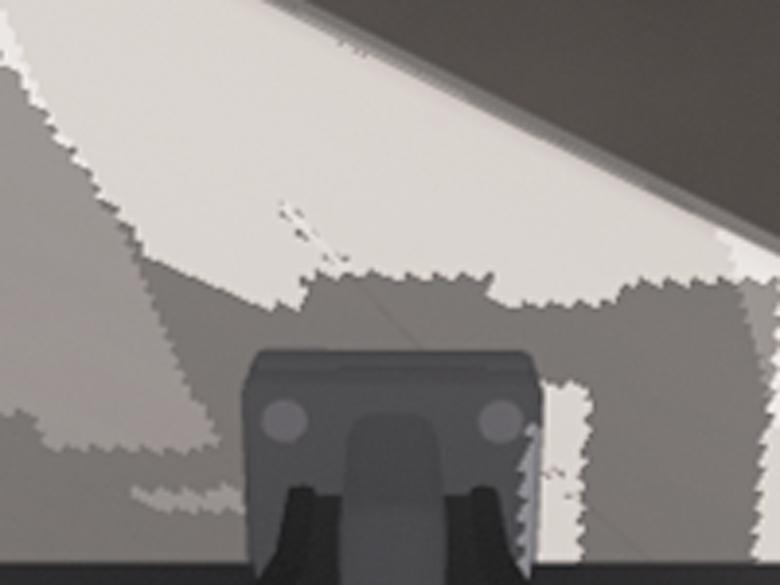

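Request:
{"op": "arm_command", "data": {
  "targets": [
    [255, -13, 0, 0, 0, 0, 0],
    [255, -13, 0, -20, 0, 0, 0],
    [255, -13, -3, -55, 0.05, 0, 0],
    [255, -13, -5, -95, 0.1, 0, 0],
    [255, -13, -7, -132, 0.15, 0, 0],
    [255, -13, -7, -170, 0.22, 0, 0],
    [255, -13, -8, -207, 0.28, 0, 0],
    [255, -13, -8, -244, 0.35, 0, 0],
    [255, -13, -6, -265, 0.42, 0, 0],
    [255, -13, -5, -282, 0.483, 0, 0]
  ]
}}

```text
time: 33.15
ee_pos: [0.4636, 0.063, 0.0427]
eef_rot: [-0.49, 0.509, 0.491, 0.509]
ft_force: [-0.1, 0.5, -1.3]
width: 0.0137
```

Request:
{"op": "arm_command", "data": {
  "targets": [
    [255, 0, 0, 0, 0, 0, 0],
    [255, 0, 0, 0, 0, 0, 0],
    [255, 0, 0, 0, 0, 0, 0]
  ]
}}

```text
time: 33.45
ee_pos: [0.4629, 0.0655, 0.0423]
eef_rot: [-0.492, 0.507, 0.493, 0.508]
ft_force: [-0.3, -0.1, -0.8]
width: 0.0136
```

```bash
python3 - <<'E'
from h import *
s=read_state();print(s["ee_pos"],s["ft_force"],s["width"])
im=snap("wrist","w24.png");crop(im,180,120,200,150,"k.png")
goal([.480,.0658,.031],-.033)
E
```

```text
[0.46292935 0.06552333 0.04232373] [-0.27630352 -0.08057212 -0.78329795] 0.01362029278699924
shift [ 11.3 -17.    0.9] turn [ 0.003  0.    -0.   ] rows>= 1 t 33.5
```

View pics/k.png

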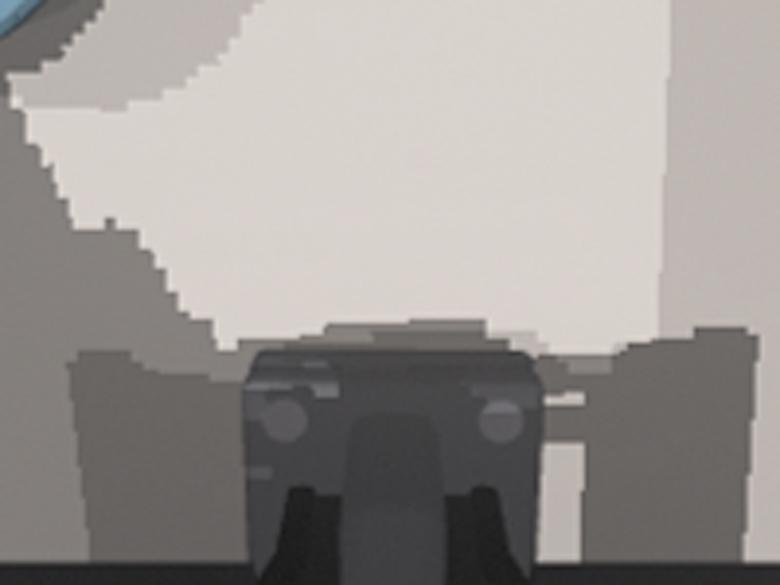

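Request:
{"op": "arm_command", "data": {
  "targets": [
    [255, 6, -5, 1.6, 0, 0, 0],
    [255, 11, -10, 1.6, 0.003, 0, 0],
    [255, 11, -16, 1.6, 0.003, 0, 0],
    [255, 11, -16, 1.6, 0.003, 0, 0],
    [255, 11, -16, 1.6, 0.003, 0, 0]
  ]
}}

```text
time: 34.0
ee_pos: [0.4795, 0.0651, 0.0312]
eef_rot: [-0.491, 0.509, 0.491, 0.509]
ft_force: [-0.1, -0.3, -1.1]
width: 0.0133
```

```bash
python3 - <<'E'
from h import *
s=read_state();print(s["ee_pos"],s["ft_force"],s["width"])
im=snap("side","sd25.png");crop(im,270,240,100,75,"k2.png")
E
```

```text
[0.4795149  0.06507453 0.03123547] [-0.13684702 -0.31642189 -1.09510493] 0.013319807854649314
```

View pics/k2.png

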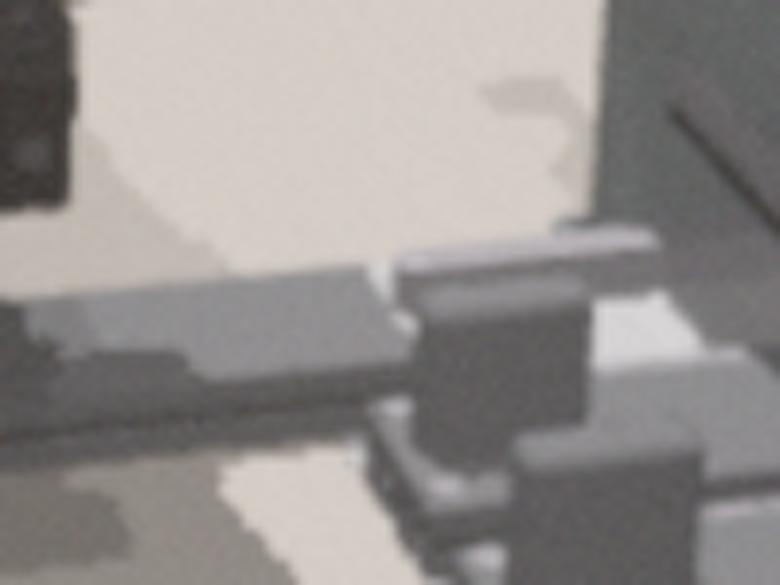

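Request:
{"op": "arm_command", "data": {
  "targets": [
    [255, 0, -4, 1.5, 0, 0, 0],
    [255, 0, -10, 1.5, 0, 0, 0],
    [255, 0, -16, 1.5, 0, 0, 0],
    [255, 0, -22, 1.5, 0, 0, 0],
    [255, 0, -28, 1.5, 0, 0, 0],
    [255, 0, -34, 1.5, 0, 0, 0]
  ]
}}

```text
time: 34.65
ee_pos: [0.514, 0.0654, 0.0313]
eef_rot: [-0.491, 0.509, 0.491, 0.509]
ft_force: [-0.5, -1.2, -2.5]
width: 0.0142
```

Request:
{"op": "arm_command", "data": {
  "targets": [
    [255, 1, -8, -0.3, 0, 0, 0],
    [255, 1, -16, -0.3, 0, 0, 0],
    [255, 1, -26, -0.3, 0, 0, 0],
    [255, 1, -36, -0.3, 0, 0, 0],
    [255, 1, -46, -0.3, 0, 0, 0],
    [255, 1, -56, -0.3, 0, 0, 0],
    [255, 1, -66, -0.3, 0, 0, 0],
    [255, 1, -76, -0.3, 0, 0, 0],
    [255, 1, -84, -0.3, 0, 0, 0],
    [255, 1, -84, -0.3, 0, 0, 0]
  ]
}}

```text
time: 35.65
ee_pos: [0.5984, 0.062, 0.0303]
eef_rot: [-0.491, 0.509, 0.491, 0.509]
ft_force: [-0.5, -0.5, -1.2]
width: 0.0138
```

Request:
{"op": "arm_command", "data": {
  "targets": [
    [255, 0, -4, 0, 0, 0, 0],
    [255, 0, -8, 0, 0, 0, 0],
    [255, 0, -11, 0, 0, 0, 0],
    [255, 0, -14, 0, 0, 0, 0],
    [255, 0, -14, 0, 0, 0, 0]
  ]
}}

```text
time: 36.15
ee_pos: [0.6117, 0.0617, 0.0304]
eef_rot: [-0.491, 0.509, 0.491, 0.509]
ft_force: [0.3, 0.3, -2.2]
width: 0.0137
```

Request:
{"op": "arm_command", "data": {
  "targets": [
    [255, 0, -2, 0, 0, 0, 0],
    [255, 0, -4, 0, 0, 0, 0],
    [255, 0, -6, 0, 0, 0, 0],
    [255, 0, -8, 0, 0, 0, 0],
    [255, 0, -8, 0, 0, 0, 0]
  ]
}}

```text
time: 36.65
ee_pos: [0.6196, 0.0614, 0.0303]
eef_rot: [-0.491, 0.509, 0.491, 0.509]
ft_force: [0.1, -0.4, -1.7]
width: 0.0136
```

Request:
{"op": "arm_command", "data": {
  "targets": [
    [255, 0.5, -2, 0, 0, 0, 0],
    [255, 0.5, -4, 0, 0, 0, 0],
    [255, 0.5, -5, 0, 0, 0, 0],
    [255, 0.5, -5, 0, 0, 0, 0]
  ]
}}

```text
time: 37.05
ee_pos: [0.6202, 0.0613, 0.03]
eef_rot: [-0.489, 0.511, 0.493, 0.507]
ft_force: [-23.8, -0.3, 20.4]
width: 0.0136
```

Request:
{"op": "arm_command", "data": {
  "targets": [
    [255, 0, 2, 0, 0, 0, 0],
    [120, 0, 2, 0, 0, 0, 0],
    [120, 0, 2, 0, 0, 0, 0],
    [120, 0, 2, 0, 0, 0, 0],
    [120, 0, 2, 0, 0, 0, 0],
    [120, -40, 2, 0, 0, 0, 0],
    [120, -60, 20, 0, 0, 0, 0],
    [120, -90, 50, 0, 0, 0, 0],
    [120, -130, 90, 0, 0, 0, 0],
    [120, -160, 120, 0, 0, 0, 0]
  ]
}}

```text
time: 38.05
ee_pos: [0.5032, 0.0653, 0.1909]
eef_rot: [-0.491, 0.509, 0.491, 0.509]
ft_force: [1.0, 0.9, 0.4]
width: 0.0459
```

Request:
{"op": "arm_command", "data": {
  "targets": [
    [120, 0, 0, 0, 0, 0, 0],
    [120, 0, 0, 0, 0, 0, 0],
    [120, 0, 0, 0, 0, 0, 0]
  ]
}}

```text
time: 38.35
ee_pos: [0.5045, 0.0654, 0.1891]
eef_rot: [-0.491, 0.509, 0.491, 0.509]
ft_force: [0.0, 0.6, -1.5]
width: 0.0466
```

```bash
python3 - <<'E'
from h import *
s=read_state();print(s["ee_pos"],s["ft_force"],s["width"]);np.save("st26.npy",s,allow_pickle=True)
im=snap("side","sd26.png");crop(im,290,230,160,120,"k2.png");im=snap("scene","sc26.png");crop(im,300,150,180,135,"k3.png");im=snap("wrist","w26.png");crop(im,160,150,240,150,"k.png")
E
```

```text
[0.50454123 0.06539196 0.18910637] [ 0.02715455  0.63594902 -1.53422499] 0.0465808686813041
```

View pics/w26.png

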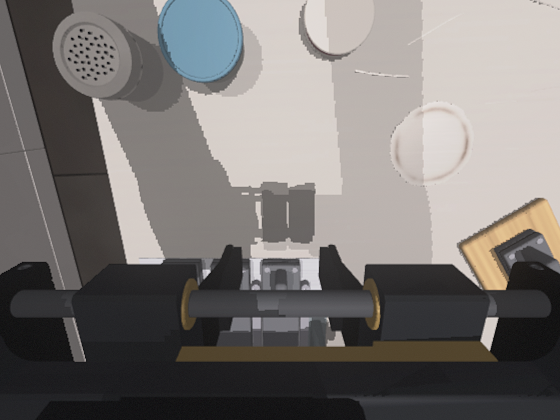

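View pics/k2.png

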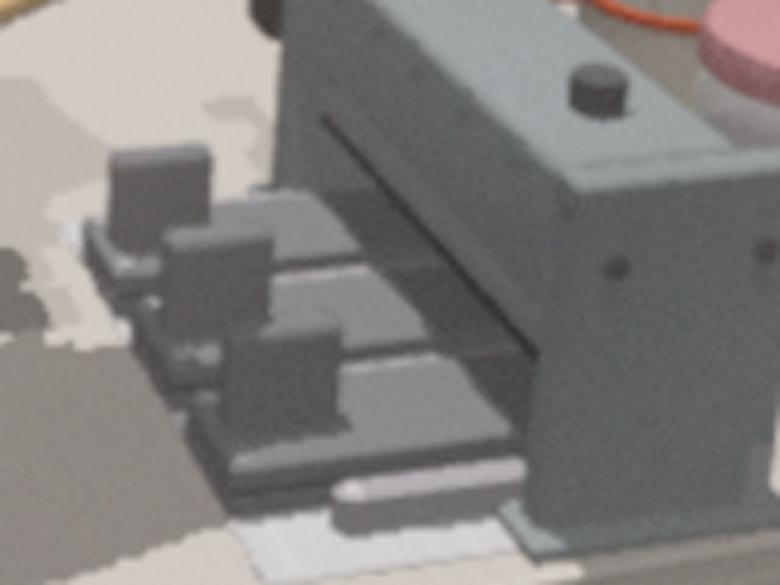

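View pics/k3.png

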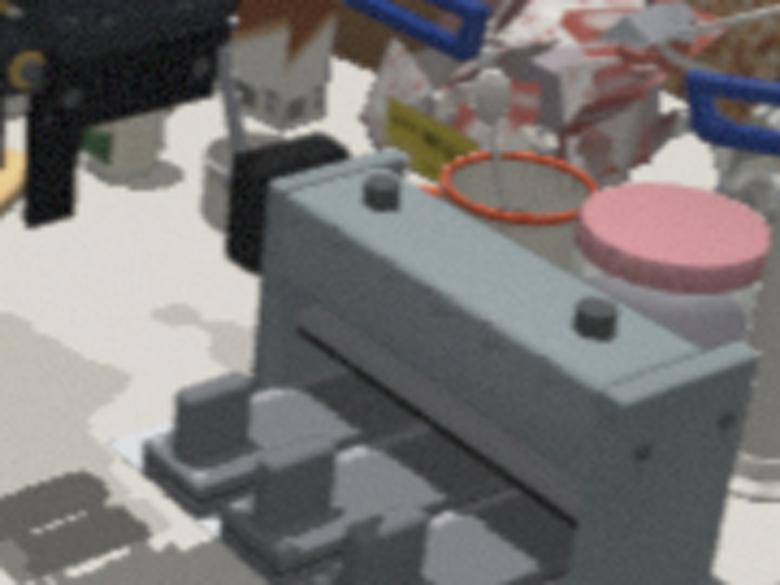

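View pics/k.png

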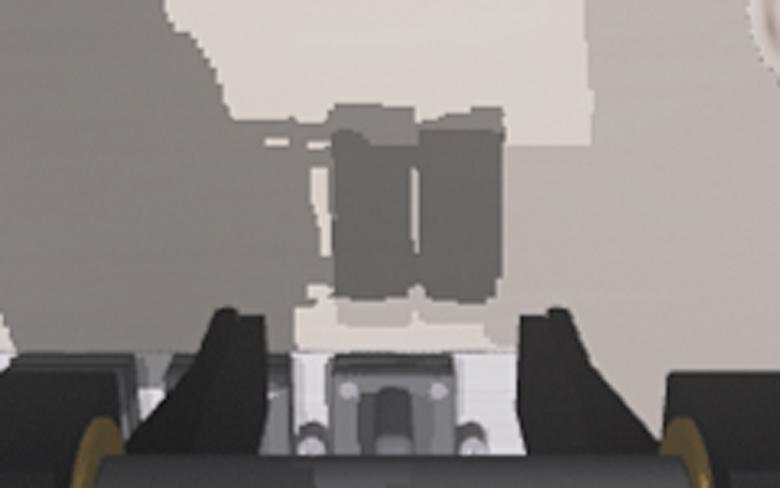

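```bash
python3 - <<'E'
from h import *
goal([.6765,.151,.27],-.033)
E
```

```text
shift [ -81.8 -168.7   91.9] turn [-0.003 -0.001 -0.002] rows>= 5 t 38.5
```

Request:
{"op": "arm_command", "data": {
  "targets": [
    [90, -45, 0, 0, 0, 0, 0],
    [90, -82, 0, 20, 0, 0, 0],
    [90, -82, -40, 40, 0, 0, 0],
    [90, -82, -80, 60, 0, 0, 0],
    [90, -82, -120, 80, 0, 0, 0],
    [90, -82, -150, 92, 0, 0, 0],
    [90, -82, -169, 92, 0, 0, 0],
    [90, -82, -169, 92, 0, 0, 0],
    [90, -82, -169, 92, 0, 0, 0],
    [90, -82, -169, 92, 0, 0, 0]
  ]
}}

```text
time: 39.5
ee_pos: [0.6762, 0.1512, 0.2716]
eef_rot: [-0.491, 0.509, 0.491, 0.509]
ft_force: [-0.3, -0.1, -0.1]
width: 0.0563
```

```bash
python3 - <<'E'
from h import *
s=read_state();print(s["ee_pos"],s["ft_force"],s["width"]);np.save("st27.npy",s,allow_pickle=True)
im=snap("wrist","w27.png");im=snap("side","sd27.png");crop(im,270,60,160,120,"k2.png")
goal([.6765,.151,.197],-.033)
E
```

```text
[0.67617253 0.15116275 0.27158668] [-0.32165994 -0.05634296 -0.11109242] 0.05633732576022031
shift [75.3 -0.4 -0.4] turn [-0.003  0.     0.   ] rows>= 2 t 39.6
```

View pics/w27.png

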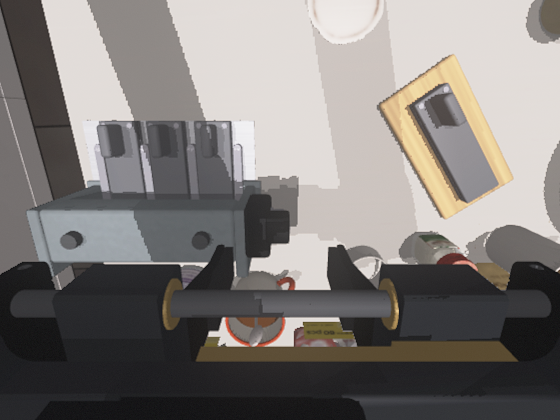

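View pics/k2.png

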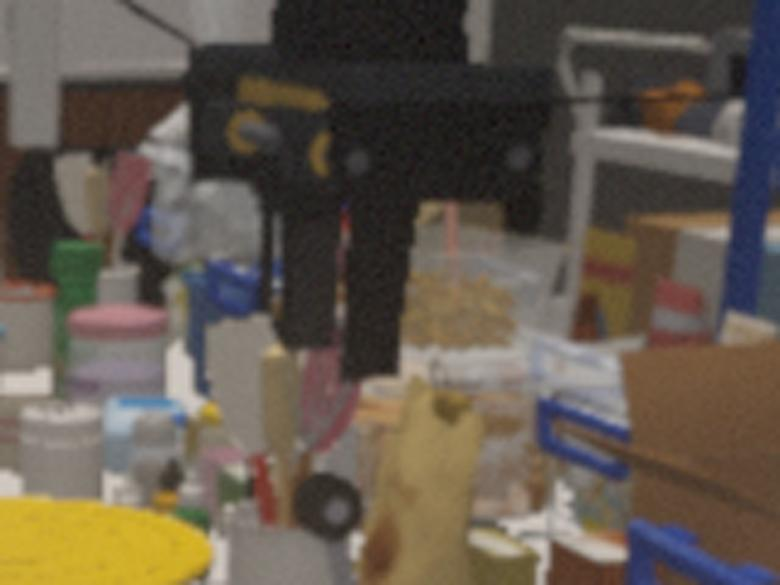

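Request:
{"op": "arm_command", "data": {
  "targets": [
    [90, 30, 0, 0, 0, 0, 0],
    [90, 60, 0, 0, 0, 0, 0],
    [90, 75, 0, 0, 0, 0, 0],
    [90, 75, 0, 0, 0, 0, 0],
    [255, 75, 0, 0, 0, 0, 0],
    [255, 75, 0, 0, 0, 0, 0],
    [255, 75, 0, 0, 0, 0, 0],
    [255, 75, 0, 0, 0, 0, 0],
    [255, 75, 0, 0, 0, 0, 0],
    [255, 75, 0, 0, 0, 0, 0]
  ],
  "newtons": 25
}}

```text
time: 40.6
ee_pos: [0.6767, 0.1491, 0.1972]
eef_rot: [-0.491, 0.51, 0.49, 0.509]
ft_force: [-2.7, -5.1, 3.5]
width: 0.0178
```

Request:
{"op": "arm_command", "data": {
  "targets": [
    [255, 0, 0, 0, 0, 0, 0],
    [255, 0, 0, 0, 0, 0, 0]
  ]
}}

```text
time: 40.8
ee_pos: [0.6767, 0.1493, 0.1972]
eef_rot: [-0.491, 0.51, 0.49, 0.509]
ft_force: [-2.3, -5.7, 3.0]
width: 0.0176
```

Request:
{"op": "arm_command", "data": {
  "targets": [
    [255, 3.5, 10.5, -1.5, 0, 0, 0],
    [255, 8, 20.5, -1.5, 0, 0, 0],
    [255, 13.4, 30, -1.5, 0, 0, 0],
    [255, 19.8, 39, -1.5, 0, 0, 0],
    [255, 27.1, 47.2, -1.5, 0, 0, 0],
    [255, 35.1, 54.7, -1.5, 0, 0, 0],
    [255, 43.9, 61.4, -1.5, 0, 0, 0],
    [255, 53.3, 67.1, -1.5, 0, 0, 0]
  ]
}}

```text
time: 41.6
ee_pos: [0.6092, 0.1516, 0.1432]
eef_rot: [-0.491, 0.509, 0.491, 0.509]
ft_force: [1.7, -3.5, 0.1]
width: 0.0174
```

Request:
{"op": "arm_command", "data": {
  "targets": [
    [255, 9.9, 4.8, 0, 0, 0, 0],
    [255, 20.2, 8.6, 0, 0, 0, 0],
    [255, 30.8, 11.3, 0, 0, 0, 0],
    [255, 41.7, 13, 0, 0, 0, 0],
    [255, 52.7, 13.5, 0, 0, 0, 0],
    [255, 63.7, 13, 0, 0, 0, 0],
    [255, 74.6, 11.3, 0, 0, 0, 0]
  ]
}}

```text
time: 42.3
ee_pos: [0.5986, 0.1522, 0.0681]
eef_rot: [-0.491, 0.509, 0.491, 0.509]
ft_force: [2.5, -4.7, 3.1]
width: 0.0178
```

Request:
{"op": "arm_command", "data": {
  "targets": [
    [255, 5, -1, 0, 0, 0, 0],
    [255, 10, -2.7, 0, 0, 0, 0],
    [255, 14, -4, 0, 0, 0, 0],
    [255, 16, -4.5, 0, 0, 0, 0],
    [255, 16, -4.5, 0, 0, 0, 0]
  ]
}}

```text
time: 42.8
ee_pos: [0.6028, 0.1523, 0.055]
eef_rot: [-0.491, 0.509, 0.491, 0.509]
ft_force: [-13.4, -7.4, 27.2]
width: 0.0177
```

Request:
{"op": "arm_command", "data": {
  "targets": [
    [150, 0, 0, 0, 0, 0, 0],
    [90, 0, 0, 0, 0, 0, 0],
    [0, 0, 0, 0, 0, 0, 0],
    [0, 0, 0, 0, 0, 0, 0],
    [0, 0, 0, 0, 0, 0, 0],
    [0, -50, 0, 0, 0, 0, 0],
    [0, -100, 20, 0, 0, 0, 0],
    [0, -150, 50, 0, 0, 0, 0],
    [0, -200, 80, 0, 0, 0, 0],
    [0, -220, 100, 0, 0, 0, 0]
  ]
}}

```text
time: 43.8
ee_pos: [0.5021, 0.156, 0.2751]
eef_rot: [-0.491, 0.508, 0.491, 0.509]
ft_force: [0.2, 0.5, -0.4]
width: 0.0848
```

```bash
python3 - <<'E'
from h import *
s=read_state();print(s["ee_pos"],s["ft_force"],s["width"])
im=snap("side","sd28.png");crop(im,260,180,180,135,"k2.png");im=snap("scene","sc28.png");crop(im,290,160,190,142,"k3.png");im=snap("wrist","w28.png")
E
```

```text
[0.50212289 0.15603321 0.27506499] [ 0.15835839  0.49522553 -0.44311287] 0.08479546329480891
```

View pics/k2.png

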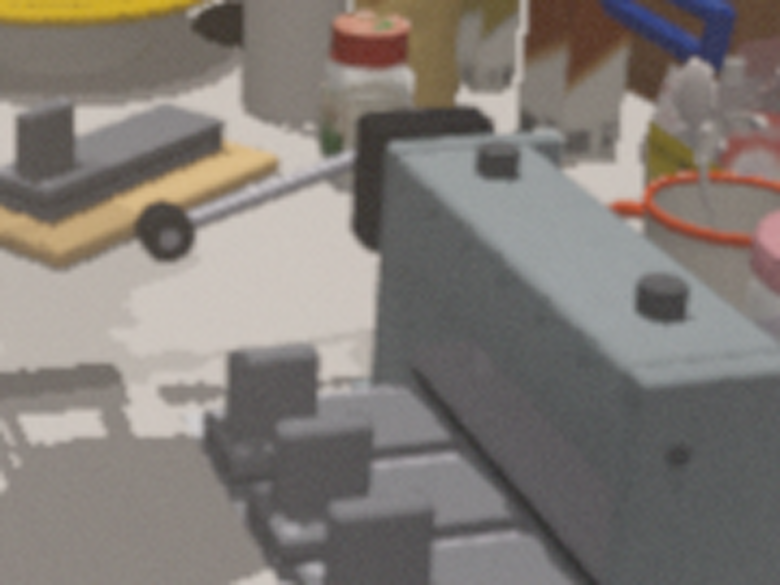

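View pics/k3.png

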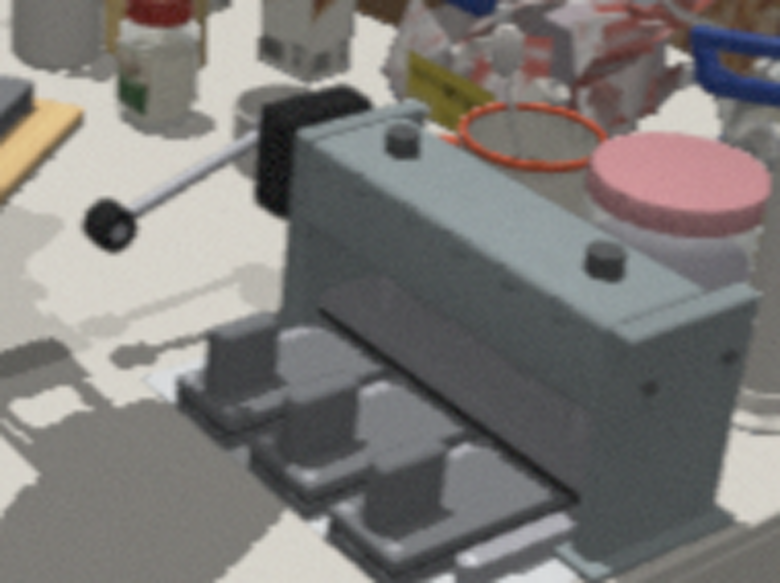

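View pics/w28.png

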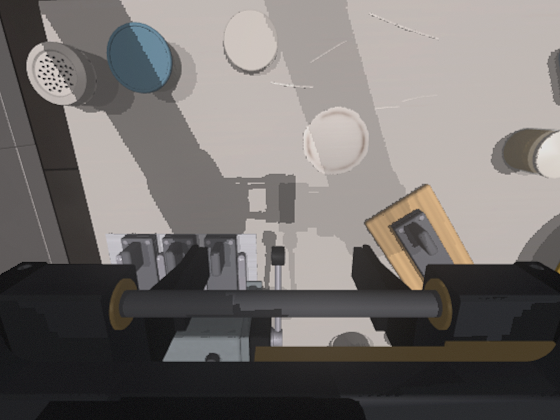

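```bash
python3 - <<'E'
from h import *
k=tri([ray("scene",(290+110/4.105-.4,160+225/4.105-.4)),ray("side",(260+165/4.333-.4,180+231/4.333-.4))]);print("knob",k)
im=cv2.imread("pics/w28.png");crop(im,90,220,180,90,"k.png");crop(im,350,170,140,105,"k4.png")
E
```

```text
knob [0.60108618 0.15457511 0.0771321 ]
```

View pics/k.png

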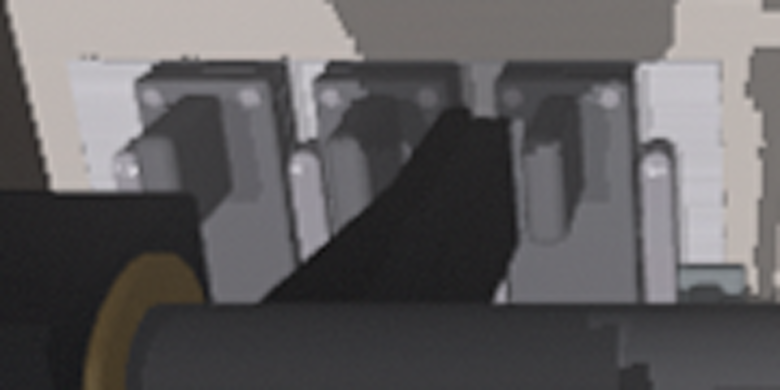

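View pics/k4.png

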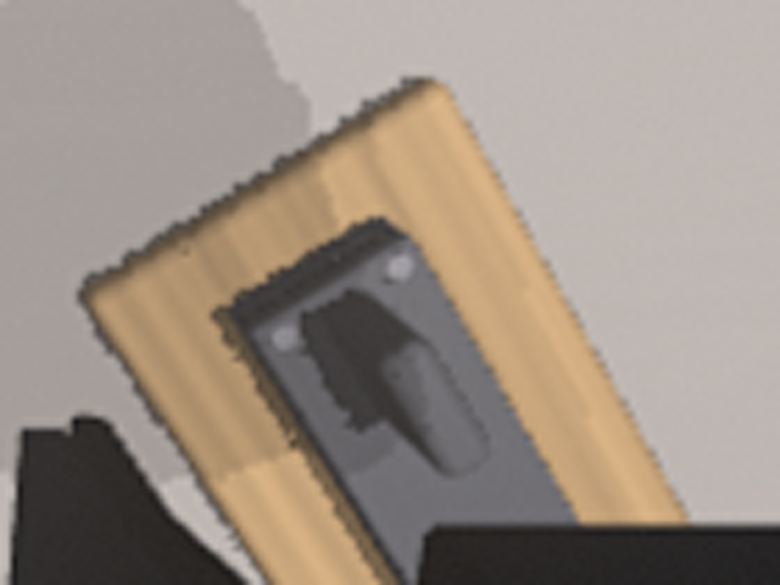

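```bash
python3 -c "
from bench import *
print(read_state()['time'],read_state()['ft_force']);print(close_job())"
```

```text
43.95 [0.82159785 0.03009164 0.20201024]
the job is handed in; nothing more can be done
None
```

I finished the mould change and handed the job in at about 44 s of the 210 s allowed. I swung the lever fully up and laid the set mould (from the middle lane) flat on the board. The three waiting moulds went into the right, middle and left lanes, each pushed home. Then I swung the lever fully down, released it and backed the gripper away.

What the last checks showed:
- **Lever:** the knob measured at z ≈ 77 mm, where 77.5 mm is fully down. When raised it measured at 216 mm, as expected for fully up.
- **Moulds in the press:** each one stopped against the backstop with a push of 15 to 25 N. Their tail ends line up to about 1 mm in the wrist picture.
- **Set mould on the board:** it lies flat and centred across the board. Lengthwise it sits about 4 mm toward the far end.
- **Forces:** the highest force I read at the end of a move was about 34 N, while pushing a mould home. I saw no grip slip and no knocked mould.

Two readings disagreed:
- **Wrist camera scale:** it read distances about 2.5% short of the known dimensions and differed from the other cameras by up to 10 mm. I used it for local corrections only.
- **Lever at the start:** the knob first measured about 8 mm above the fully-down height. The final reading is lower, as it should be.

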